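# Open the third hand's cross-lock tweezers to the red band and hold them for the ring

### The arm

A 6-joint arm with a two-finger parallel gripper is mounted at the origin on a cart in front of the work surface, level with it; the furniture and walls round the work are solid. World frame = base frame: x ahead of the robot, y to its left, z up, the work surface at z = 0. Lengths are in m, angles in rad, forces in N, time in s.
With the tool pointing down it reaches from about 0.35 to 0.975 m from the base axis. Payload 4.9 kg.
Tool frame: the origin (TCP) lies on the centre line of the jaws, within the pads' length; the fingertips stand 14 mm ahead of it and the grasp point (between the pads) lies 5 mm behind it; y points along the fingers, z is the direction in which the jaws open and shut, and the axes are right-handed (so a half turn about y gives the same grasp; the last joint's range is limited). The gripper opens to 85 mm and grips with 20 to 120 N. Pads are 22 mm wide; open, the fingers measure 114 mm over their backs; the gripper's body (76 mm by 85 mm) begins 54 mm behind the grasp point. The pads swing forward as they close: fully open they stand 13 mm farther back than shut.
Start: joints at [-1.315, 0.053, 1.613, -0, 1.476, -0.119], TCP at [0.229, -0.582, 0.245] pointing down, gripper open.
Joint ranges: [-3.01, 3.01], [-1.01, 2.22], [0.06, 2.58], [-1.02, 4.17], [0.09, 2.62], [-3.14, 3.14]. Speed limits (rad/s): [2.57, 2.57, 3.14, 3.14, 3.14, 3.14].

### API

Orientations are given as a rotation vector (axis times angle).
In Python, from station import ctrl gives the robot as it stands.
- The arm moves only by the tool servo_tool, never from a script. Its arguments are lists of equal length, an entry for each row: "delta_pos": the shift along the tool's x, y, z in m, a list of three; "dr": the turn, a rotation vector about the tool's x, y, z in degrees, a list of three; "grip": the opening, from 0 (shut) to 1 (fully open). In form: {"delta_pos": [[x, y, z], ...], "dr": [[rx, ry, rz], ...], "grip": [grip, ...]}. A call has 1 to 5 rows; each row shifts and turns the pose as measured when the row begins, along the tool's axes as they then stand; what a row does not reach is not made up. A row lasts 1/8 s, in which the tool goes at most 62.5 mm and 10.7 degrees, less where a joint would pass 70% of its speed; a pose out of reach is approached as far as the arm can. A call is refused whole if a number of a shift passes 0.0625 or a number of a turn 10.7, either way. A call with a gripper value outside its range is refused whole. The fingers move at their own pace and stop on an object; "grip_force" is the grip in N (left out, the last holds). Time passes only in rows, so rows that do not move let the fingers close. It gives the time, the measured TCP pose, the force and the opening at its end, in the units of the state.
- ctrl.get_obs(): the state, without advancing time (a new reading comes with each control period).
- ctrl.get_image(name): name is "side" or "top"; returns the picture (400x640x3 uint8, red, green, blue); there is no depth.
- ctrl.camera_params(name): a dict with "fovy" (degrees; the focal length in pixels is half the picture's height over the tangent of half this angle, whatever the lens; pixels are square), "cx", "cy" (the principal point, pixels), "eye" and "rotation" of the camera in the world. Camera axes: x right, y down, z forward; pixel columns grow to the right and rows downward; lengths in m; the calibration is good to about 2 mm. A picture is of the moment at which its call begins. camera_params takes no time and is no camera call.
- ctrl.finish_job(): hands the job in, once; it reports no verdict.
Trained networks look in the newest picture that a camera, given by its name, has taken for a name from the list of things; names that differ only in an ending like _2 or _b are one class to them, and where a whole thing is asked for, a point or a joint stands for the part that bears it (a point fixed in the world has none). Each returns a list of dicts, best first, with "score" (0 to 1); they miss things now and then, are a little off and sometimes report something else, mostly with a low value. They report only what shows in the picture. A call takes as long as a camera call.
- ctrl.masks_of(camera, label): "pixels" (400x640 bool, what is visible of it) and "extent" ([left, top, right, bottom] in pixels, round what is visible of it).
The state is a dict: "t": time; "q": joint angles; "dq": joint speeds; "effort": joint torques, N m; "tool_pos": TCP position; "tool_rot": TCP orientation; "contact_force": force on the tool from outside, world axes, zero at the start; "wrist_torque": the same for the moment, N m; "opening": finger opening in m.
Only numpy, scipy, OpenCV 4.12 (cv2) and the standard library are available. Lean on these libraries where they do the work, as an engineer would, in place of code of your own. Each camera call takes 0.05 s, during which the arm holds its last target.

### The job

Get the third hand ready to take the ring: draw the blue cap off the tips of its cross-lock tweezers and lay it in the pocket of the beech bur block. Then squeeze the two brown fibre grips until the pointer stands in the red band of the brass arc (tips about 14 mm apart), never spreading the tips past the last line of the arc, and finish while still holding the tweezers steadily open there, so that I can slip the ring in. Leave the ring and the things round about where they are.

Things in the scene. Friction and masses are not known exactly. Their poses are not given: they have to be found in the camera images.
- grips (a point): Point midway between the two brown fibre grips of the level cross-lock tweezers, 85 mm above the bench. x points from tips to heel, y across (the way the legs open), z up. Heel hinge at x = +90 mm, tips end at x = -82 mm. Each grip is 47 mm long (x -23 to +24 mm) and 13 mm high; their outer faces are 38 mm apart at rest (y = -19 and +19 mm), free in the air.
- third_hand: Stand that carries the tweezers, immovable; origin on the bench straight below point grips, same axes. Dark base 112 x 72 x 18 mm, from x = +18 to +130 mm; steel column and ball joint at x = +112 mm, 95 mm high. A pale soldering board, 84 x 84 x 12 mm, lies under the tips.
- leg_a: Sprung leg with the brass arc and the grip on the +y side of point grips; origin at the heel hinge (upright axis). Squeezing the two grips together opens the tips, as the legs cross: the gap grows 1.9 times as fast as the grips close. Gaps of 12, 14, 16, 20 mm stand at about 32.1, 31.0, 30.0, 27.9 mm between 20 mm wide finger pads on the middle of the grips. Each finger feels about 1.5 N at first, 6 N at 14 mm.
- leg_b: The other sprung leg, with the black pointer and the grip on the -y side of point grips; origin at the heel hinge. It is as stiff as leg_a.
- red_band (a point): Middle (14 mm line) of the red band on top of the brass arc that leg_a carries, 42 mm from point grips towards the tips, 93 mm above the bench. The arc has a line for every 2 mm of tip gap, 0 to 20; the red band runs from 12 to 16 mm (3 mm long on the arc).
- pointer (a point): Black pointer of leg_b, 13 mm long and 1.3 mm wide, lying over the arc; at rest it stands on the zero line, 11 mm from the middle of the red band. It stands in the middle of the red band when the tips are 14 mm apart.
- tip_a (a point): Inner face of one steel tip, 2 mm from its end, 85 mm above the bench; touches tip_b at rest. The tip gap is the distance from tip_a to tip_b.
- tip_b (a point): Inner face of the other steel tip, 2 mm from its end; see tip_a.
- cap_center (a point): Centre of the loose blue tip cap, a level sleeve 40 mm long (x), 15 mm wide (y), 17 mm high, 11 to 20 g, closed at -x. It hangs loosely on the tips (32 mm inside; 1.5 mm play each side), at first 70 mm from point grips towards the tips, 82 mm above the bench. Draw it off level along its -x axis by 40 mm or more before raising it. The tips cannot open in it.
- pocket (a point): Centre of the floor of the pocket in the beech bur block: 46 mm (x) by 21 mm (y), 7 mm deep, floor 17 mm above the bench. A cap lying in it has its centre 8.5 mm above this point, its length along x (either way round) and its upper 10 mm proud of the block.
- bur_block: Beech block 120 (x) x 58 (y) x 24 mm, immovable, origin under its centre. The pocket lies on its -x half; small burs stand in its +x half, up to 53 mm above the bench, 49 to 80 mm along +x from the pocket's centre.
- gold_ring: Gold-coloured plain ring, 22 mm across, 5 mm high, loose on the pale soldering board under the tweezers' tips; stays there.
- findings_tin: Round dark tin of findings, 66 mm across, 37 mm high; bystander, origin under its centre.
- graver: Graver with a brown and red handle, 94 mm long; bystander, origin under its centre.
- pumice: Grey-brown pumice lump of about 29 mm; bystander, origin under its centre.
- marker_pen: Black and blue marker pen, 138 mm long; bystander, origin under its centre.
- brass_can: Mottled brass can, 36 mm across, 64 mm high; bystander, origin under its centre.

How it is judged:
On the way, in this order (a step that is already met when the one before it is completed fails the run):
1. the cap lies in the pocket of the bur block, let go (horizontal distance between cap_center and pocket below 0.006 m and z of cap_center in the frame of pocket below 0.0115 m and angle between the x axis of cap_center and the x axis of pocket, either way round below 0.25 rad and contact force between the fingers and tip_cap below 0.1 N), for 0.2 s.
2. the tweezers are squeezed by both grips and the tips stay in the red band for a second (distance between tip_a and tip_b between 0.0117 and 0.0163 m and contact force between the fingers and leg_a above 1 N and contact force between the fingers and leg_b above 1 N), for 1 s.
At the end, for the whole second after the job is handed in: Fingers still press both tweezers legs (over 1 N each), the tip gap rests at 11.7 to 16.3 mm (the red band); the cap lies in the bur block's pocket: centre within 6 mm of its centre, lengthwise within 0.25 rad, at most 3 mm off the floor (all of step 2 and linear speed of each of leg_a, leg_b below 0.02 m/s and horizontal distance between cap_center and pocket below 0.006 m and z of cap_center in the frame of pocket below 0.0115 m and angle between the x axis of cap_center and the x axis of pocket, either way round below 0.25 rad); the arm keeps its last pose, push and grip.
It fails at once if the tips are spread past the last line of the arc (20 mm) (distance between tip_a and tip_b above 0.0205 m).
It fails at once if the ring or a bystander is shifted by more than 25 mm (distance of any of gold_ring, findings_tin, graver, pumice, marker_pen, brass_can from where it was at the start of the episode above 0.025 m).
It also fails if it takes over 58 s, if anything falls off the work surface, if the arm or the gripper's body presses on something with over 40 N, if the wrist force passes 120 N, or if a joint passes its speed limit or range.

## Working session

There is one attempt and no reset: what is moved stays moved. The work goes in short steps, Python scripts to look and compute and a tool call to move; the robot and the scene stay as the last step left them, time stands still between calls to the robot, and variables do not carry over. Pictures are saved under pics/ and viewed, and the job is handed in when it is done.

Besides the shell and the picture viewer there is one more tool, called as name(argument=value, ...) on one line, values as JSON. servo_tool: Moves the arm, as the interface text tells. Its arguments: {"type":"object","properties":{"delta_pos":{"type":"array","items":{"type":"array","items":{"type":"number"}}},"dr":{"type":"array","items":{"type":"array","items":{"type":"number"}}},"grip":{"type":"array","items":{"type":"number"}},"grip_force":{"type":"number"}},"required":["delta_pos","dr","grip"]}

```bash
ls; mkdir -p pics; python3 - <<'E'
from station import ctrl
import cv2,numpy as np
o=ctrl.get_obs()
for k in ("t","q","tool_pos","tool_rot","opening","contact_force"): print(k,o[k])
for n in("side","top"):
    im=ctrl.get_image(n); cv2.imwrite(f"pics/{n}0.png",im[:,:,::-1]); print(n,ctrl.camera_params(n))
E
```

```text
pics
t 0.0
q [-1.31500001e+00  5.33337186e-02  1.61429537e+00 -3.21949799e-05
  1.47600158e+00 -1.18951128e-01]
tool_pos [ 0.22864226 -0.58103559  0.24407652]
tool_rot [-0.38253025  2.01872833 -2.01455945]
opening 0.08523298126556285
contact_force [ 0.07818133 -0.47362753 -0.23667561]
side {'fovy': 56.890407182599496, 'cx': 320.08037230195885, 'cy': 200.7328914821564, 'eye': array([0.2474787 , 0.67929815, 0.67435405]), 'rotation': array([-0.70167843,  2.54669014, -1.24809043])}
top {'fovy': 44.29044037528542, 'cx': 321.6710652901931, 'cy': 200.26691455316964, 'eye': array([0.50156331, 0.05253122, 1.62512797]), 'rotation': array([-2.16782424,  2.18935804, -0.08528877])}
```

View pics/side0.png

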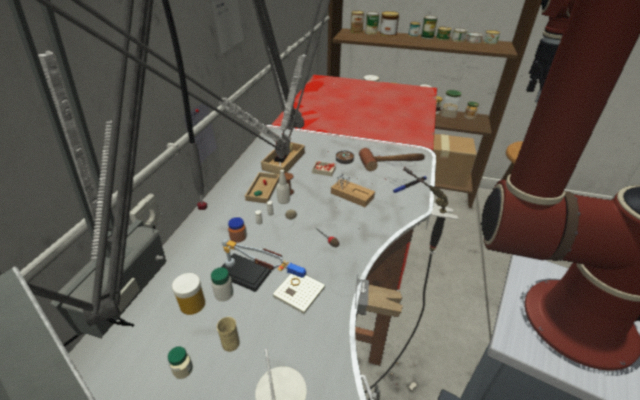

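View pics/top0.png

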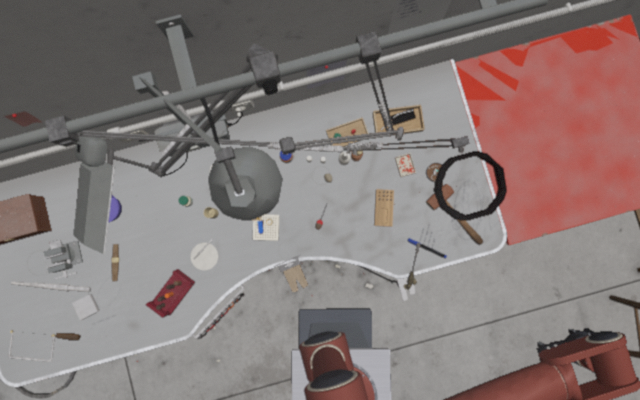

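```bash
cat > h.py <<'E'
from station import ctrl
import cv2,numpy as np
from scipy.spatial.transform import Rotation as R
def cam(n):
    p=ctrl.camera_params(n); f=200/np.tan(np.radians(p['fovy']/2))
    return f,p['cx'],p['cy'],np.array(p['eye']),R.from_rotvec(p['rotation']).as_matrix()
def ray(n,u,v):
    f,cx,cy,e,M=cam(n); d=M@np.array([(u-cx)/f,(v-cy)/f,1]); return e,d/np.linalg.norm(d)
def atz(n,u,v,z):
    e,d=ray(n,u,v); return e+d*(z-e[2])/d[2]
def proj(n,P):
    f,cx,cy,e,M=cam(n); c=M.T@(np.array(P)-e); return np.array([f*c[0]/c[2]+cx,f*c[1]/c[2]+cy])
def tri(a,b):
    e1,d1=ray('side',*a); e2,d2=ray('top',*b)
    s=np.linalg.lstsq(np.c_[d1,-d2],e2-e1,rcond=None)[0]; p,q=e1+s[0]*d1,e2+s[1]*d2
    return (p+q)/2,np.linalg.norm(p-q)
def crop(n,img,x0,y0,x1,y1,k,name):
    cv2.imwrite(name,cv2.resize(img[y0:y1,x0:x1,::-1],None,fx=k,fy=k,interpolation=cv2.INTER_CUBIC))
E
python3 - <<'E'
from h import *
s=cv2.imread('pics/side0.png')[:,:,::-1]; t=cv2.imread('pics/top0.png')[:,:,::-1]
print(cam('side')[4][:,2],cam('top')[4][:,2])
crop('side',s,210,225,340,320,6,'pics/s1.png')
crop('side',s,310,165,410,225,8,'pics/s2.png')
crop('top',t,230,180,410,260,4,'pics/t1.png')
for n in ('side','top'):
  for l in ('cap_center','bur_block','third_hand','leg_a','leg_b','gold_ring','red_band','graver','pumice','marker_pen','brass_can','findings_tin'):
    r=ctrl.masks_of(n,l)
    for d in r[:2]:
        ys,xs=np.nonzero(d['pixels']); print(n,l,round(d['score'],2),d['extent'],len(xs),xs.mean().round(1),ys.mean().round(1))
E
```

```text
[ 0.39295037 -0.68336629 -0.61530522] [ 0.08104525  0.00246425 -0.99670738]
side cap_center 0.45 [284.9, 261.1, 311.0, 277.5] 194 296.5 269.9
side cap_center 0.41 [234.6, 245.0, 286.5, 275.8] 303 265.3 261.6
side bur_block 0.89 [330.6, 175.1, 376.5, 208.2] 684 352.2 191.5
side third_hand 0.71 [223.3, 239.0, 287.3, 291.0] 1632 249.1 265.7
side leg_a 0.71 [235.1, 248.6, 285.9, 273.9] 157 263.8 261.3
side leg_a 0.49 [233.0, 242.4, 283.3, 259.3] 168 261.7 250.9
side leg_b 0.71 [235.1, 248.6, 285.9, 273.9] 157 263.8 261.3
side leg_b 0.49 [233.0, 242.4, 283.3, 259.3] 168 261.7 250.9
side red_band 0.76 [234.9, 242.7, 290.4, 271.5] 226 262.8 260.9
side red_band 0.37 [397.1, 178.0, 419.5, 189.0] 88 406.4 185.5
side graver 0.51 [284.2, 260.6, 309.6, 276.3] 189 297.1 270.1
side graver 0.41 [328.1, 237.6, 337.1, 248.8] 81 333.3 241.3
side brass_can 0.89 [216.8, 315.9, 241.6, 353.7] 634 228.6 333.6
side findings_tin 0.66 [336.9, 147.5, 354.5, 163.3] 206 344.3 156.6
top cap_center 0.49 [256.4, 221.2, 264.3, 233.1] 70 260.0 226.5
top bur_block 0.74 [371.3, 189.5, 393.2, 226.2] 669 383.5 207.9
top bur_block 0.39 [426.2, 162.9, 441.3, 182.8] 193 432.3 170.5
top graver 0.56 [317.3, 217.0, 322.9, 229.0] 66 318.6 224.3
top pumice 0.53 [321.1, 171.0, 331.9, 182.9] 63 327.7 177.3
top marker_pen 0.6 [406.8, 236.6, 445.4, 258.0] 145 426.5 248.2
top brass_can 0.47 [203.7, 205.3, 215.6, 216.5] 140 210.3 212.5
```

View pics/s1.png

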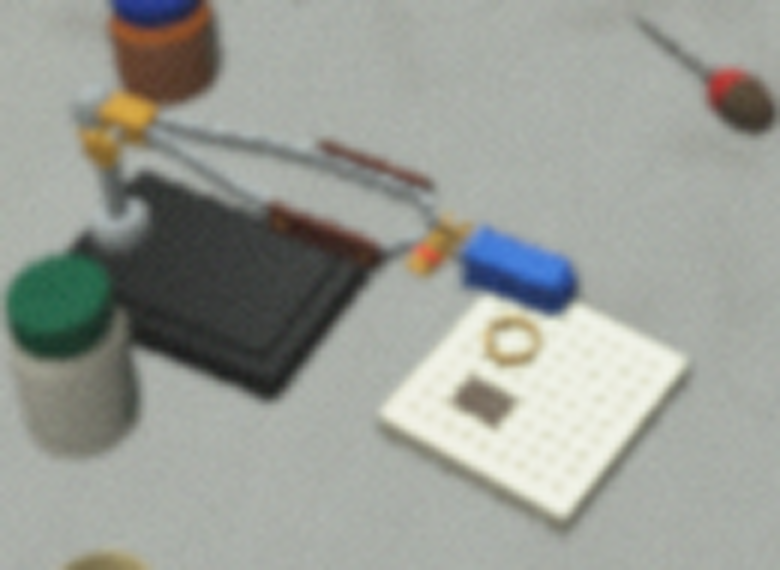

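View pics/s2.png

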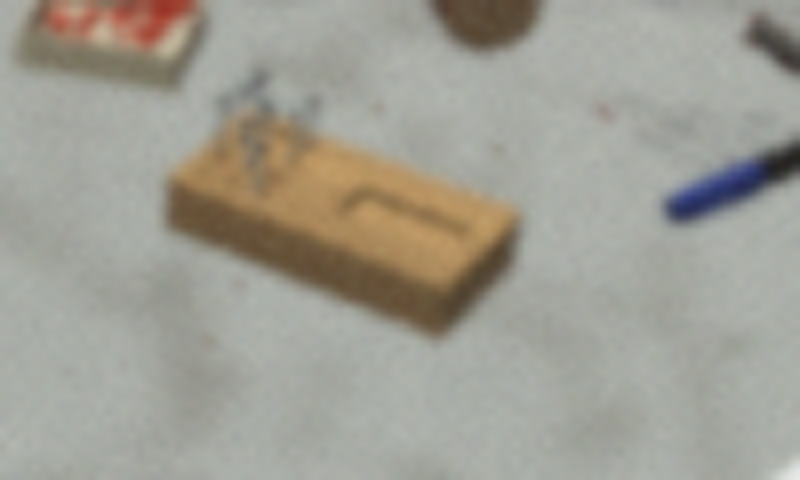

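View pics/t1.png

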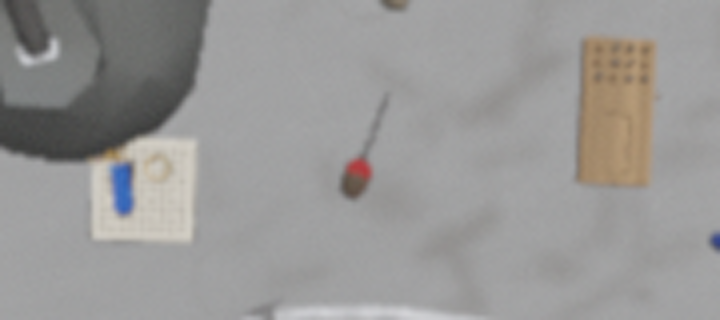

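```bash
python3 - <<'E'
from h import *
print('cap side@.082',atz('side',296.5,269.9,.082),'top',atz('top',260,226.5,.09), tri((296.5,269.9),(260,226.5)))
S=lambda a,b:(210+a/6,225+b/6); S2=lambda a,b:(310+a/8,165+b/8); T=lambda a,b:(230+a/4,180+b/4)
for nm,p,z in (('ga tip',(380,255),.0915),('ga heel',(270,205),.0915),('gb tip',(432,185),.0915),('gb heel',(320,143),.0915),('band',(428,253),.093),('base tip far',(370,265),.018),('heel far',(140,172),.018),('ballcol',(90,100),.095),('ring',(512,340),.0145)):
    print(nm,atz('side',*S(*p),z).round(4))
print('block side')
for p in ((170,180),(437,290),(520,217),(255,115)): print(atz('side',*S2(*p),.024).round(4))
print('pocket edges', [atz('side',*S2(*p),.024).round(4) for p in ((348,205),(365,190),(465,230))])
print('block top')
for p in ((584,38),(654,40),(650,186),(578,183)): print(atz('top',*T(*p),.024).round(4))
print('pocket', [atz('top',*T(*p),.024).round(4) for p in ((630,112),(628,176))])
# lamp
for c in ((245,185),(245,149),(245,220)):
    e,d=ray('top',*c)
    for z in (.3,.5,.7,.9,1.1): P=e+d*(z-e[2])/d[2]; print(z,P.round(3),proj('side',P).round(0))
E
```

```text
cap side@.082 [0.5483762  0.25075438 0.082     ] top [0.54615522 0.24964834 0.09      ] (array([0.5471311 , 0.25100534, 0.08286484]), np.float64(0.0017651895581984078))
ga tip [0.5884 0.277  0.0915]
ga heel [0.6355 0.2782 0.0915]
gb tip [0.592  0.2406 0.0915]
gb heel [0.6391 0.2445 0.0915]
band [0.5738 0.2687 0.093 ]
base tip far [0.6316 0.2324 0.018 ]
heel far [0.7407 0.2404 0.018 ]
ballcol [0.723  0.2734 0.095 ]
ring [0.5657 0.2325 0.0145]
block side
[ 0.6669 -0.1161  0.024 ]
[ 0.5526 -0.1074  0.024 ]
[ 0.545  -0.1634  0.024 ]
[ 0.6597 -0.1708  0.024 ]
pocket edges [array([ 0.6027, -0.1368,  0.024 ]), array([ 0.6015, -0.1486,  0.024 ]), array([ 0.559 , -0.1454,  0.024 ])]
block top
[ 0.6653 -0.1217  0.024 ]
[ 0.6631 -0.1789  0.024 ]
[ 0.5438 -0.1731  0.024 ]
[ 0.5468 -0.1146  0.024 ]
pocket [array([ 0.6043, -0.1581,  0.024 ]), array([ 0.5521, -0.1554,  0.024 ])]
0.3 [0.653 0.263 0.3  ] [242. 171.]
0.5 [0.63  0.232 0.5  ] [251.  56.]
0.7 [0.607 0.2   0.7  ] [ 266. -115.]
0.9 [0.584 0.168 0.9  ] [ 290. -396.]
1.1 [0.562 0.136 1.1  ] [ 336. -944.]
0.3 [0.752 0.264 0.3  ] [202. 157.]
0.5 [0.714 0.232 0.5  ] [210.  48.]
0.7 [0.676 0.2   0.7  ] [ 223. -114.]
0.9 [0.639 0.168 0.9  ] [ 244. -379.]
1.1 [0.601 0.136 1.1  ] [ 285. -892.]
0.3 [0.558 0.263 0.3  ] [284. 187.]
0.5 [0.549 0.231 0.5  ] [295.  66.]
0.7 [0.541 0.2   0.7  ] [ 312. -116.]
0.9 [0.532 0.168 0.9  ] [ 339. -415.]
1.1 [0.524 0.136 1.1  ] [  392. -1001.]
```

```bash
cat > fit.py <<'E'
from h import *
from scipy.optimize import minimize
import itertools
def boxmask(n,p,sz,zc,win,k=8):
    x0,y0,x1,y1=win; c,s=np.cos(p[2]),np.sin(p[2])
    pts=[]
    for a in itertools.product((-.5,.5),repeat=3):
        v=np.array(a)*sz; pts.append((proj(n,[p[0]+c*v[0]-s*v[1],p[1]+s*v[0]+c*v[1],zc+v[2]])-[x0,y0]+.5)*k)
    h=cv2.convexHull(np.round(np.array(pts)).astype(np.int32))
    m=np.zeros(((y1-y0)*k,(x1-x0)*k),np.float32); cv2.fillConvexPoly(m,h,1)
    return cv2.resize(m,(x1-x0,y1-y0),interpolation=cv2.INTER_AREA)
def fit(obs,sz,zc,p0):
    # obs: list of (cam,win,softmask)
    f=lambda q:sum(np.abs(boxmask(n,[q[0]/100,q[1]/100,q[2]/10],sz,zc,w)-m).sum() for n,w,m in obs)
    b=None
    for dy in(-.3,.3):
        r=minimize(f,[p0[0]*100,p0[1]*100+dy,p0[2]*10],method='Nelder-Mead',options=dict(initial_simplex=[[p0[0]*100+i,p0[1]*100+dy+j,p0[2]*10+k] for i,j,k in((0,0,0),(.5,0,0),(0,.5,0),(0,0,1))]))
        if b is None or r.fun<b.fun:b=r
    return b.x/[100,100,10],b.fun,[m.sum() for _,_,m in obs]
E
python3 - <<'E'
from fit import *
s=cv2.imread('pics/side0.png')[:,:,::-1].astype(float); t=cv2.imread('pics/top0.png')[:,:,::-1].astype(float)
def soft(im,w,fn):
    x0,y0,x1,y1=w; return np.clip(fn(im[y0:y1,x0:x1]),0,1)
blue=lambda a:((a[...,2]-a[...,0])/ 120)
wood=lambda a:((a[...,0]-a[...,2]-8)/ 35)
cs=('side',(280,255,315,285)); ct=('top',(250,215,272,240)); bs=('side',(322,170,382,215)); bt=('top',(368,185,398,232))
ms=soft(s,cs[1],blue); mt=soft(t,ct[1],blue); 
print(ms.max(),mt.max())
ns=soft(s,bs[1],wood); nt=soft(t,bt[1],wood)
for i,m in enumerate((ms,mt,ns,nt)): cv2.imwrite(f'pics/m{i}.png',cv2.resize((m*255).astype(np.uint8),None,fx=8,fy=8,interpolation=0))
csz=np.array([.04,.015,.017]); bsz=np.array([.12,.058,.024])
for o in ([(*cs,ms)],[(*ct,mt)],[(*cs,ms),(*ct,mt)]): print('cap',fit(o,csz,.082,[.547,.251,.1]))
for o in ([(*bs,ns)],[(*bt,nt)],[(*bs,ns),(*bt,nt)]): print('blk',fit(o,bsz,.012,[.605,-.143,-.06]))
E
python3 -c "
import cv2,numpy as np
m=[cv2.imread(f'pics/m{i}.png') for i in range(4)]
H=max(a.shape[0] for a in m)
cv2.imwrite('pics/mm.png',cv2.resize(np.hstack([cv2.copyMakeBorder(a,0,H-a.shape[0],0,8,0,value=(0,0,255)) for a in m]),None,fx=.6,fy=.6))"
```

```text
1.0 1.0
cap (array([0.55060198, 0.25028912, 0.03965363]), np.float64(71.99270833333333), [np.float64(144.0666666666667)])
cap (array([0.54654432, 0.25043665, 0.11491623]), np.float64(24.543750000000003), [np.float64(48.00833333333334)])Traceback (most recent call last):
  File "<stdin>", line 13, in <module>
  File "fit.py", line 17, in fit
    r=minimize(f,[p0[0]*100,p0[1]*100+dy,p0[2]*10],method='Nelder-Mead',options=dict(initial_simplex=[[p0[0]*100+i,p0[1]*100+dy+j,p0[2]*10+k] for i,j,k in((0,0,0),(.5,0,0),(0,.5,0),(0,0,1))]))
    res = _minimize_neldermead(fun, x0, args, callback, bounds=bounds,
                               **options)
    fsim[k] = func(sim[k])
              ~~~~^^^^^^^^
    fx = function(np.copy(x), *(wrapper_args + args))
  File "fit.py", line 14, in <lambda>
    f=lambda q:sum(np.abs(boxmask(n,[q[0]/100,q[1]/100,q[2]/10],sz,zc,w)-m).sum() for n,w,m in obs)
               ~~~^^^^^^^^^^^^^^^^^^^^^^^^^^^^^^^^^^^^^^^^^^^^^^^^^^^^^^^^^^^^^^^^^^^^^^^^^^^^^^^^^
  File "fit.py", line 14, in <genexpr>
    f=lambda q:sum(np.abs(boxmask(n,[q[0]/100,q[1]/100,q[2]/10],sz,zc,w)-m).sum() for n,w,m in obs)
                          ~~~~~~~^^^^^^^^^^^^^^^^^^^^^^^^^^^^^^^^^^^^^^^
  File "fit.py", line 8, in boxmask
    v=np.array(a)*sz; pts.append((proj(n,[p[0]+c*v[0]-s*v[1],p[1]+s*v[0]+c*v[1],zc+v[2]])-[x0,y0]+.5)*k)
                                  ~~~~^^^^^^^^^^^^^^^^^^^^^^^^^^^^^^^^^^^^^^^^^^^^^^^^^^^
  File "h.py", line 12, in proj
    f,cx,cy,e,M=cam(n); c=M.T@(np.array(P)-e); return np.array([f*c[0]/c[2]+cx,f*c[1]/c[2]+cy])
                ~~~^^^
  File "h.py", line 5, in cam
    p=ctrl.camera_params(n); f=200/np.tan(np.radians(p['fovy']/2))
ValueError: time passes only in moves, steps and waits
```

View pics/mm.png

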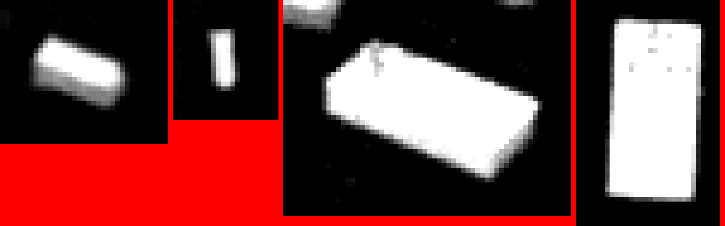

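```bash
sed -i 's/^def cam/import functools\n@functools.cache\ndef cam/' h.py
python3 - <<'E'
from fit import *
s=cv2.imread('pics/side0.png')[:,:,::-1].astype(float); t=cv2.imread('pics/top0.png')[:,:,::-1].astype(float)
def soft(im,w,fn):
    x0,y0,x1,y1=w; return np.clip(fn(im[y0:y1,x0:x1]),0,1)
blue=lambda a:((a[...,2]-a[...,0]-10)/ 50)
wood=lambda a:((a[...,0]-a[...,2]-8)/ 35)
cs=('side',(280,255,315,285)); ct=('top',(250,215,272,240)); bs=('side',(322,176,382,215)); bt=('top',(368,185,398,232))
ms=soft(s,cs[1],blue); mt=soft(t,ct[1],blue); 
ns=soft(s,bs[1],wood); nt=soft(t,bt[1],wood)
ns[:8,:20]=0
csz=np.array([.04,.015,.017]); bsz=np.array([.12,.058,.024])
for o in ([(*cs,ms)],[(*ct,mt)],[(*cs,ms),(*ct,mt)]): print('cap',fit(o,csz,.082,[.547,.251,.1]))
for o in ([(*bs,ns)],[(*bt,nt)],[(*bs,ns),(*bt,nt)]): print('blk',fit(o,bsz,.012,[.605,-.143,-.06]))
E
```

```text
cap (array([0.55075913, 0.2508268 , 0.06975202]), np.float64(32.51), [np.float64(182.72)])
cap (array([0.54567266, 0.25041472, 0.11652592]), np.float64(12.653125), [np.float64(59.22)])
cap (array([0.54855983, 0.25105209, 0.08855033]), np.float64(49.667500000000004), [np.float64(182.72), np.float64(59.22)])
blk (array([ 0.61077972, -0.14561995, -0.05983282]), np.float64(62.621874999999996), [np.float64(699.4571428571428)])
blk (array([ 0.60729747, -0.14678509, -0.06332353]), np.float64(27.60848214285714), [np.float64(662.3142857142857)])
blk (array([ 0.60789531, -0.14647581, -0.05751214]), np.float64(117.05535714285715), [np.float64(699.4571428571428), np.float64(662.3142857142857)])
```

```bash
cat > go.py <<'E'
from h import *
import sys
def plan(tx,ty,tz,yaw):
    o=ctrl.get_obs(); M=R.from_rotvec(o['tool_rot']).as_matrix(); p=np.array(o['tool_pos'])
    # target: tool y = down, tool z = +-(−sin,cos,0)
    zz=np.array([-np.sin(yaw),np.cos(yaw),0])
    if zz@M[:,2]<0: zz=-zz
    yy=np.array([0,0,-1.]); T=np.c_[np.cross(yy,zz),yy,zz]
    dr=np.degrees(R.from_matrix(M.T@T).as_rotvec())
    print('t',round(o['t'],2),'pos',p.round(4),'open',round(o['opening'],4),'F',np.round(o['contact_force'],1),'q',np.round(o['q'],2))
    print('tool axes',M.round(3).tolist())
    print('delta tool now',(M.T@(np.array([tx,ty,tz])-p)).round(4),'in target frame',(T.T@(np.array([tx,ty,tz])-p)).round(4),'dr',dr.round(2))
plan(*map(float,sys.argv[1:5]))
E
python3 go.py 0.45 0.24 0.30 0.1
```

```text
t 1.3 pos [ 0.2288 -0.5816  0.2453] open 0.0856 F [-0.2 -0.9 -0.3] q [-1.32  0.05  1.61 -0.    1.48 -0.12]
tool axes [[-0.931, -0.0, 0.366], [-0.366, 0.0, -0.931], [0.0, -1.0, -0.0]]
delta tool now [-0.5066 -0.0547 -0.6836] in target frame [-0.3021 -0.0547 -0.7954] dr [ 0.   15.75  0.  ]
```

servo_tool(delta_pos=[[-0.02, -0.03, -0.03], [-0.02, -0.02, -0.045], [-0.02, -0.01, -0.055], [-0.02, 0, -0.055], [-0.02, 0, -0.055]], dr=[[0, 8, 0], [0, 8, 0], [0, 0, 0], [0, 0, 0], [0, 0, 0]], grip=[1, 1, 1, 1, 1])

```text
t: 1.92
tool_pos: [0.2918, -0.3245, 0.3072]
tool_rot: [-0.085, 2.181, -2.179]
contact_force: [0.7, 0.6, -0.2]
opening: 0.0855
```

servo_tool(delta_pos=[[-0.02, 0, -0.055], [-0.02, 0, -0.055], [-0.02, 0, -0.055], [-0.02, 0, -0.055], [-0.02, 0, -0.055]], dr=[[0, 0, 0], [0, 0, 0], [0, 0, 0], [0, 0, 0], [0, 0, 0]], grip=[1, 1, 1, 1, 1])

```text
t: 2.55
tool_pos: [0.3705, -0.0336, 0.3091]
tool_rot: [-0.073, 2.175, -2.181]
contact_force: [0.4, -0.5, -0.5]
opening: 0.0859
```

```bash
python3 go.py 0.52 0.249 0.25 0.1
```

```text
t 2.55 pos [ 0.3705 -0.0336  0.3091] open 0.0859 F [ 0.4 -0.5 -0.5] q [-0.29 -0.64  2.07  0.    1.71  1.2 ]
tool axes [[-0.997, 0.009, 0.076], [-0.076, -0.002, -0.997], [-0.009, -1.0, 0.003]]
delta tool now [-0.17    0.0597 -0.2707] in target frame [-0.177   0.0591 -0.2663] dr [-0.18 -1.38 -0.5 ]
```

servo_tool(delta_pos=[[-0.03, 0, -0.05], [-0.035, 0, -0.055], [-0.035, 0, -0.055], [-0.035, 0.02, -0.055], [-0.035, 0.03, -0.05]], dr=[[0, -1.4, 0], [0, 0, 0], [0, 0, 0], [0, 0, 0], [0, 0, 0]], grip=[0.8, 0.6, 0.6, 0.6, 0.6])

```text
t: 3.18
tool_pos: [0.5078, 0.2371, 0.2699]
tool_rot: [-0.088, 2.153, -2.16]
contact_force: [0.8, -1.6, 0.4]
opening: 0.0515
```

```bash
python3 go.py 0.546 0.251 0.15 0.1
```

```text
t 3.17 pos [0.5078 0.2371 0.2699] open 0.0515 F [ 0.8 -1.6  0.4] q [ 0.31 -0.13  1.75 -0.01  1.5   1.77]
tool axes [[-0.994, 0.024, 0.105], [-0.105, -0.002, -0.995], [-0.023, -1.0, 0.005]]
delta tool now [-0.0367  0.1208 -0.0104] in target frame [-0.0394  0.1199 -0.01  ] dr [-0.26  0.28 -1.34]
```

servo_tool(delta_pos=[[-0.019, 0.04, -0.005], [-0.018, 0.04, -0.004], [0, 0.035, 0], [0, 0, 0]], dr=[[0, 0, -1.3], [0, 0, 0], [0, 0, 0], [0, 0, 0]], grip=[0.6, 0.6, 0.6, 0.6])

```text
t: 3.68
tool_pos: [0.5454, 0.2542, 0.1495]
tool_rot: [-0.124, 2.16, -2.171]
contact_force: [-1.0, 0.2, -0.3]
opening: 0.0512
```

```bash
python3 go.py 0.546 0.251 0.095 0.1; python3 - <<'E'
from h import *
for n,w,k in(('side',(230,170,350,300),5),('top',(200,160,330,260),5)):
    im=ctrl.get_image(n); crop(n,im,*w,k,f'pics/{n}1.png')
E
```

```text
t 3.67 pos [0.5454 0.2542 0.1495] open 0.0512 F [-1.   0.2 -0.3] q [ 0.31  0.08  1.75 -0.    1.32  1.78]
tool axes [[-0.994, -0.003, 0.111], [-0.111, -0.005, -0.994], [0.003, -1.0, 0.005]]
delta tool now [-0.0005  0.0545  0.003 ] in target frame [-0.0003  0.0545  0.0032] dr [-0.28  0.63  0.2 ]
```

View pics/side1.png

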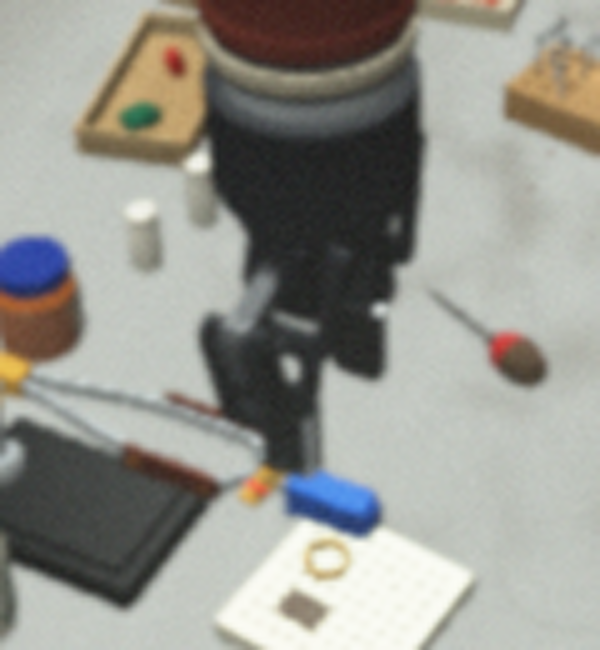

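View pics/top1.png

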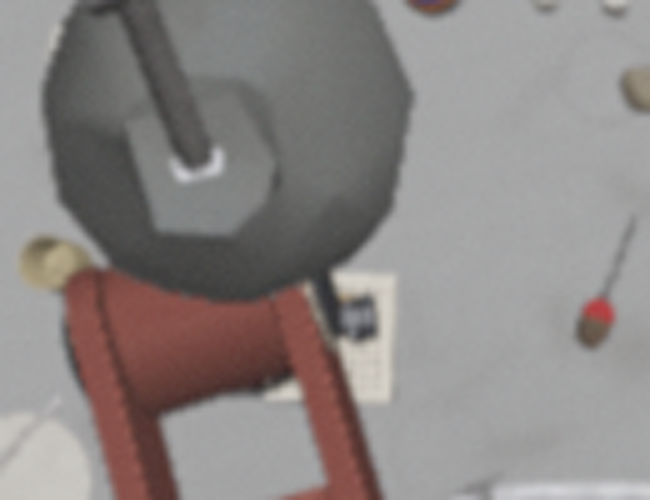

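servo_tool(delta_pos=[[0, 0.03, 0.003], [0, 0.018, 0], [0, 0.006, 0], [0, 0, 0]], dr=[[0, 0, 0], [0, 0, 0], [0, 0, 0], [0, 0, 0]], grip=[0.6, 0.5, 0.4, 0.35])

```text
t: 4.28
tool_pos: [0.5539, 0.2533, 0.1088]
tool_rot: [-0.098, 2.156, -2.154]
contact_force: [-0.1, -0.4, 0.2]
opening: 0.0301
```

```bash
python3 go.py 0.546 0.251 0.095 0.1; python3 - <<'E'
from h import *
for n,w,k in(('side',(230,190,350,300),6),):
    im=ctrl.get_image(n); crop(n,im,*w,k,f'pics/{n}2.png')
E
```

```text
t 4.28 pos [0.5539 0.2533 0.1088] open 0.0301 F [-0.1 -0.4  0.2] q [ 0.31  0.12  1.77 -0.    1.22  1.77]
tool axes [[-0.994, 0.02, 0.11], [-0.11, 0.002, -0.994], [-0.02, -1.0, 0.0]]
delta tool now [0.0083 0.0136 0.0014] in target frame [0.008  0.0138 0.0015] dr [ 0.    0.6  -1.14]
```

View pics/side2.png

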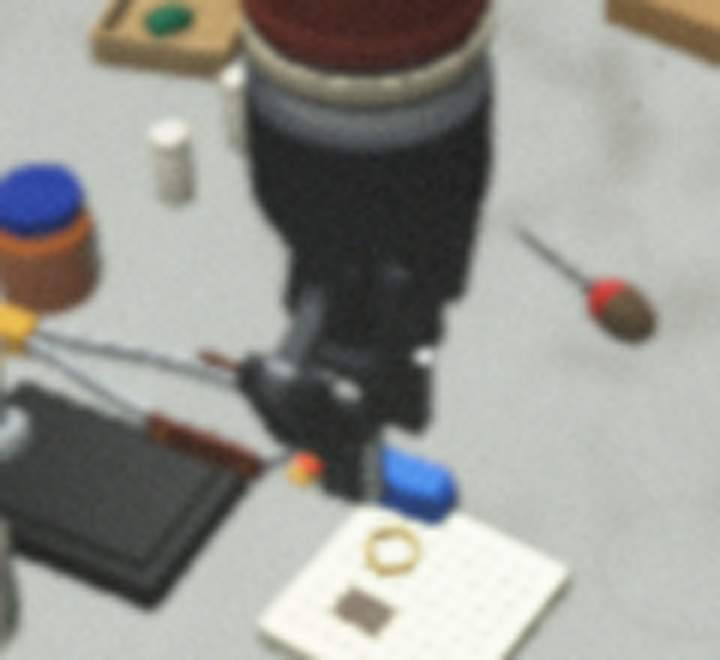

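servo_tool(delta_pos=[[0.01, 0, 0.001], [0, 0.008, 0], [0, 0.006, 0], [0, 0, 0]], dr=[[0, 0.6, -1.1], [0, 0, 0], [0, 0, 0], [0, 0, 0]], grip=[0.35, 0.35, 0.35, 0.35])

```text
t: 4.82
tool_pos: [0.5445, 0.2516, 0.0959]
tool_rot: [-0.105, 2.17, -2.168]
contact_force: [-0.6, 0.2, -0.2]
opening: 0.0295
```

```bash
python3 go.py 0.546 0.251 0.095 0.1; python3 - <<'E'
from h import *
for n,w,k in(('side',(230,190,350,300),6),):
    im=ctrl.get_image(n); crop(n,im,*w,k,f'pics/{n}3.png')
E
```

```text
t 4.83 pos [0.5445 0.2516 0.0959] open 0.0295 F [-0.6  0.2 -0.2] q [0.31 0.13 1.79 0.   1.22 1.78]
tool axes [[-0.995, 0.003, 0.099], [-0.099, 0.001, -0.995], [-0.003, -1.0, -0.001]]
delta tool now [-0.0015  0.0009  0.0008] in target frame [-0.0015  0.0009  0.0008] dr [ 0.05 -0.03 -0.17]
```

View pics/side3.png

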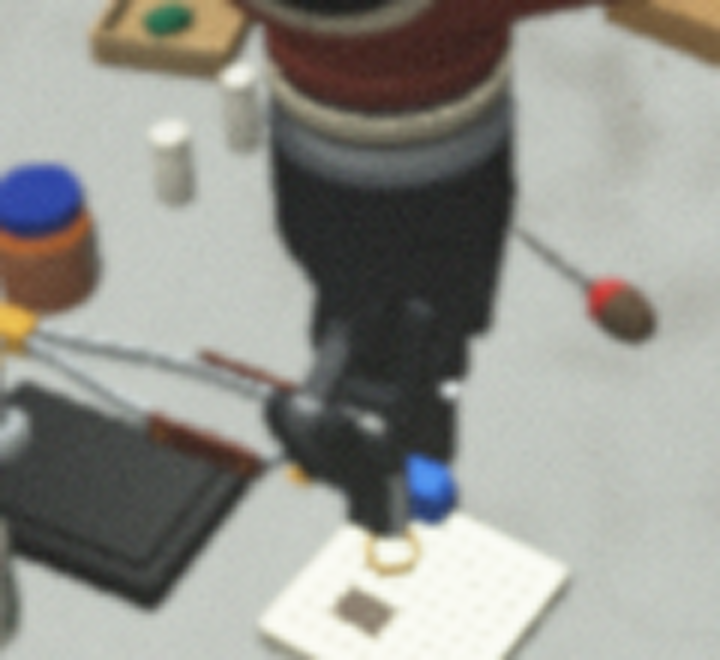

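```bash
python3 - <<'E'
from h import *
for px in ((360,528),(405,530)):
  e,d=ray('side',230+px[0]/6,190+px[1]/6)
  for y in (.266,.274): print(px,y,(e+d*(y-e[1])/d[1]).round(4))
E
```

```text
(360, 528) 0.266 [0.5552 0.266  0.0675]
(360, 528) 0.274 [0.5492 0.274  0.0793]
(405, 530) 0.266 [0.536  0.266  0.0782]
(405, 530) 0.274 [0.5304 0.274  0.0897]
```

servo_tool(delta_pos=[[0, 0, 0], [0, 0, 0], [0, 0, 0], [0, 0, 0]], dr=[[0, 0, 0], [0, 0, 0], [0, 0, 0], [0, 0, 0]], grip=[0.1, 0.05, 0.05, 0.05], grip_force=20)

```text
t: 5.38
tool_pos: [0.5448, 0.2505, 0.0965]
tool_rot: [-0.105, 2.168, -2.171]
contact_force: [-1.2, -1.7, 0.9]
opening: 0.0146
```

```bash
python3 go.py 0.49 0.245 0.096 0.1
```

```text
t 5.38 pos [0.5448 0.2505 0.0965] open 0.0146 F [-1.2 -1.7  0.9] q [ 0.31  0.13  1.79 -0.    1.22  1.78]
tool axes [[-0.995, 0.003, 0.099], [-0.099, -0.001, -0.995], [-0.003, -1.0, 0.002]]
delta tool now [0.0551 0.0003 0.0001] in target frame [0.0551 0.0005 0.    ] dr [-0.09 -0.05 -0.16]
```

servo_tool(delta_pos=[[0.006, 0, 0], [0.012, 0, 0], [0.015, 0, 0], [0.015, 0, 0], [0.012, 0, 0]], dr=[[0, 0, 0], [0, 0, 0], [0, 0, 0], [0, 0, 0], [0, 0, 0]], grip=[0.05, 0.05, 0.05, 0.05, 0.05])

```text
t: 6.0
tool_pos: [0.4808, 0.2453, 0.0961]
tool_rot: [-0.105, 2.17, -2.168]
contact_force: [0.0, -0.5, 0.1]
opening: 0.0145
```

```bash
python3 go.py 0.48 0.244 0.096 0.1; python3 - <<'E'
from h import *
for n,w,k in(('side',(230,190,350,300),6),):
    im=ctrl.get_image(n); crop(n,im,*w,k,f'pics/{n}4.png')
E
```

```text
t 6.0 pos [0.4808 0.2453 0.0961] open 0.0145 F [ 0.  -0.5  0.1] q [ 0.33 -0.01  1.94  0.    1.21  1.8 ]
tool axes [[-0.995, 0.003, 0.099], [-0.099, 0.001, -0.995], [-0.003, -1.0, -0.001]]
delta tool now [0.001  0.0001 0.0012] in target frame [0.001  0.0001 0.0012] dr [ 0.04 -0.02 -0.17]
```

View pics/side4.png

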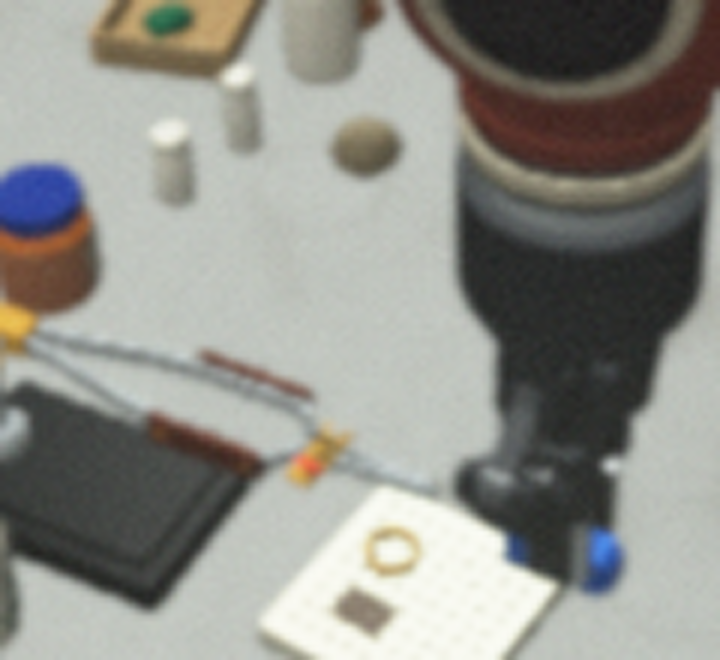

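servo_tool(delta_pos=[[0.005, -0.01, 0], [0, -0.04, 0.02], [-0.01, -0.04, 0.045], [-0.015, -0.01, 0.05], [-0.015, 0, 0.05]], dr=[[0, 0, 0], [0, 0, 0], [0, 3, 0], [0, 3, 0], [0, 3, 0]], grip=[0.05, 0.05, 0.05, 0.05, 0.05])

```text
t: 6.68
tool_pos: [0.5235, 0.08, 0.203]
tool_rot: [-0.067, -2.197, 2.197]
contact_force: [1.0, 0.1, -0.5]
opening: 0.0145
```

```bash
python3 go.py 0.5775 -0.145 0.13 -0.06
```

```text
t 6.67 pos [0.5235 0.08   0.203 ] open 0.0145 F [ 1.   0.1 -0.5] q [ 0.01 -0.15  1.88  0.    1.41  1.64]
tool axes [[-0.998, 0.007, -0.055], [0.055, 0.0, -0.999], [-0.007, -1.0, -0.001]]
delta tool now [-0.0657  0.0733  0.2218] in target frame [-0.0674  0.073   0.2214] dr [ 0.03  0.31 -0.39]
```

servo_tool(delta_pos=[[-0.015, 0, 0.05], [-0.015, 0, 0.05], [-0.015, 0.01, 0.05], [-0.01, 0.02, 0.04], [-0.01, 0.02, 0.02]], dr=[[0, 0, 0], [0, 0, 0], [0, 0, 0], [0, 0, 0], [0, 0, 0]], grip=[0.05, 0.05, 0.05, 0.05, 0.05])

```text
t: 7.3
tool_pos: [0.5825, -0.1439, 0.1623]
tool_rot: [-0.089, -2.199, 2.205]
contact_force: [1.0, 0.5, -0.7]
opening: 0.0148
```

```bash
python3 go.py 0.5775 -0.145 0.09 -0.06
```

```text
t 7.3 pos [ 0.5825 -0.1439  0.1623] open 0.0148 F [ 1.   0.5 -0.7] q [-0.37  0.04  1.76  0.    1.31  1.26]
tool axes [[-0.998, 0.022, -0.059], [0.059, -0.004, -0.998], [-0.022, -1.0, 0.002]]
delta tool now [0.0065 0.0722 0.0013] in target frame [0.0049 0.0723 0.0014] dr [-0.13  0.08 -1.28]
```

servo_tool(delta_pos=[[0.005, 0.03, 0.001], [0.002, 0.03, 0], [0.002, 0.02, 0], [0, 0.005, 0]], dr=[[0, 0, -1.2], [0, 0, 0], [0, 0, 0], [0, 0, 0]], grip=[0.05, 0.05, 0.05, 0.05])

```text
t: 7.8
tool_pos: [0.5722, -0.1433, 0.0723]
tool_rot: [-0.061, -2.189, 2.19]
contact_force: [0.6, -0.2, 0.5]
opening: 0.0141
```

servo_tool(delta_pos=[[0, 0, 0]], dr=[[0, 0, 0]], grip=[0.05])

```text
t: 7.92
tool_pos: [0.5722, -0.1427, 0.0723]
tool_rot: [-0.06, -2.189, 2.19]
contact_force: [0.1, -0.8, -0.0]
opening: 0.0142
```

```bash
python3 go.py 0.5775 -0.145 0.06 -0.06; python3 - <<'E'
from h import *
for n,w,k in(('side',(300,120,400,220),6),('top',(350,170,420,250),7)):
    im=ctrl.get_image(n); cv2.imwrite(f'pics/{n}5f.png',im[:,:,::-1]);crop(n,im,*w,k,f'pics/{n}5.png')
E
```

```text
t 7.92 pos [ 0.5722 -0.1427  0.0723] open 0.0142 F [ 0.1 -0.8 -0. ] q [-0.37  0.14  1.82 -0.    1.18  1.26]
tool axes [[-0.998, -0.004, -0.059], [0.059, -0.0, -0.998], [0.004, -1.0, 0.0]]
delta tool now [-0.0055  0.0122  0.0019] in target frame [-0.0055  0.0123  0.0019] dr [-0.02  0.06  0.23]
```

View pics/side5.png

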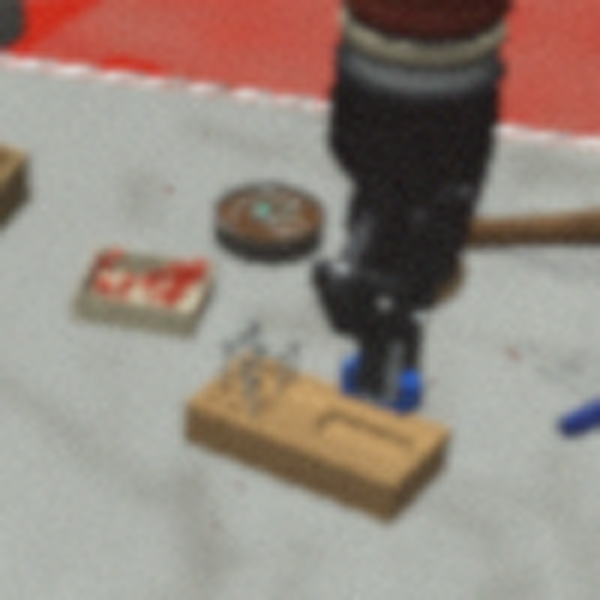

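View pics/top5.png

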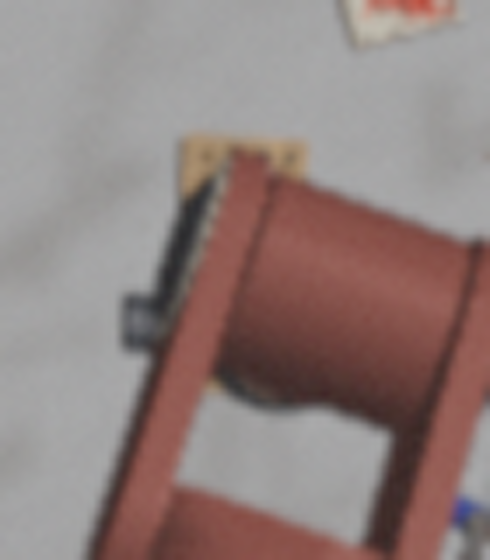

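```bash
cat > ov.py <<'E'
from fit import *
def rect(n,cx,cy,z,L,W,yaw):
    c,s=np.cos(yaw),np.sin(yaw)
    return np.array([proj(n,[cx+c*a-s*b,cy+s*a+c*b,z]) for a,b in((L/2,W/2),(-L/2,W/2),(-L/2,-W/2),(L/2,-W/2))])
def draw(img,n,P,w,k,col):
    q=np.round((P-[w[0],w[1]]+.5)*k).astype(np.int32); cv2.polylines(img,[q],True,col,1)
E
python3 - <<'E'
from ov import *
w=(300,120,400,220);k=8
im=cv2.imread('pics/side5f.png'); w=(315,160,395,210);k=10
v=cv2.resize(im[w[1]:w[3],w[0]:w[2]],None,fx=k,fy=k,interpolation=cv2.INTER_CUBIC)
bx,by,ya=.6108,-.1456,-.06
draw(v,'side',rect('side',bx,by,.024,.12,.058,ya),w,k,(0,255,0))
draw(v,'side',rect('side',bx,by,.0,.12,.058,ya),w,k,(0,255,0))
px,py=bx-.028*np.cos(ya),by-.028*np.sin(ya)
draw(v,'side',rect('side',px,py,.024,.046,.021,ya),w,k,(0,0,255))
draw(v,'side',rect('side',px,py,.017,.046,.021,ya),w,k,(0,0,120))
cx,cy=.5722+.0037,-.143
for z in(.058-.0085,.058+.0085): draw(v,'side',rect('side',cx,cy,z,.04,.015,ya),w,k,(255,255,0))
cv2.imwrite('pics/ov5.png',v); print(px,py)
E
```

```text
0.5828503848818143 -0.14392100781857556
```

View pics/ov5.png

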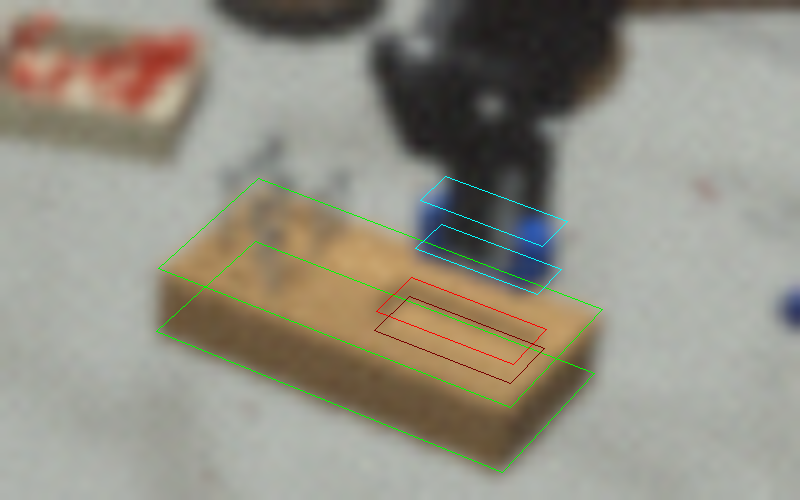

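servo_tool(delta_pos=[[-0.0055, 0.006, 0.0015], [0, 0.007, 0], [0, 0, 0]], dr=[[0, 0, 0.2], [0, 0, 0], [0, 0, 0]], grip=[0.05, 0.05, 0.05])

```text
t: 8.4
tool_pos: [0.5802, -0.1456, 0.0617]
tool_rot: [-0.071, -2.192, 2.197]
contact_force: [0.3, 0.3, 0.7]
opening: 0.0145
```

```bash
python3 go.py 0.5775 -0.1445 0.042 -0.06; python3 - <<'E'
from ov import *
im=ctrl.get_image('side')[:,:,::-1].copy(); w=(315,150,395,210);k=10
v=cv2.resize(im[w[1]:w[3],w[0]:w[2]],None,fx=k,fy=k,interpolation=cv2.INTER_CUBIC)
cv2.imwrite('pics/ov6.png',v)
E
```

```text
t 8.4 pos [ 0.5802 -0.1456  0.0617] open 0.0145 F [0.3 0.3 0.7] q [-0.37  0.17  1.81 -0.    1.15  1.26]
tool axes [[-0.998, 0.005, -0.059], [0.059, -0.002, -0.998], [-0.005, -1.0, 0.002]]
delta tool now [ 0.0028  0.0197 -0.001 ] in target frame [ 0.0027  0.0197 -0.0009] dr [-0.12  0.06 -0.31]
```

View pics/ov6.png

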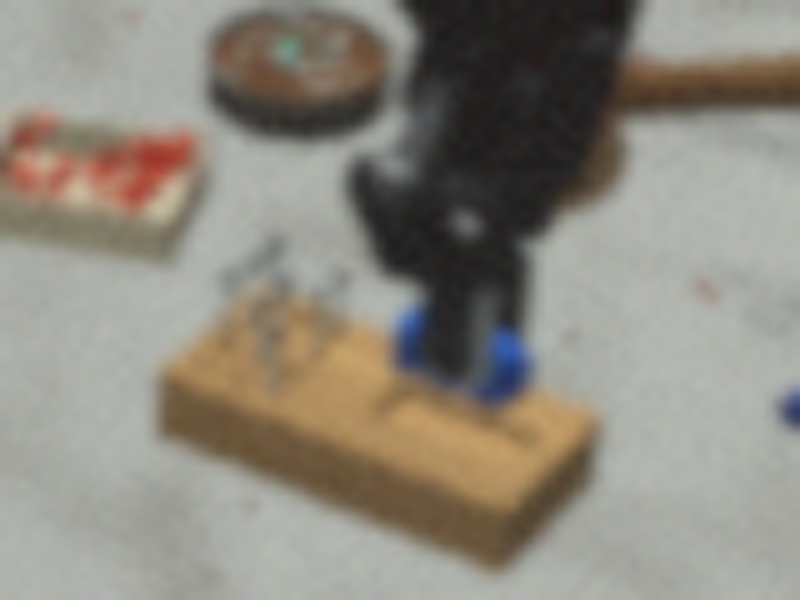

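servo_tool(delta_pos=[[0.003, 0.005, -0.001], [0.001, 0.004, 0], [0, 0, 0]], dr=[[0, 0, -0.3], [0, 0, 0], [0, 0, 0]], grip=[0.05, 0.05, 0.05])

```text
t: 8.82
tool_pos: [0.5762, -0.1444, 0.0525]
tool_rot: [-0.065, -2.189, 2.194]
contact_force: [-0.1, -0.7, -0.8]
opening: 0.0144
```

```bash
python3 go.py 0.5775 -0.1445 0.042 -0.06; python3 - <<'E'
from ov import *
im=ctrl.get_image('side')[:,:,::-1].copy(); w=(315,150,395,210);k=10
v=cv2.resize(im[w[1]:w[3],w[0]:w[2]],None,fx=k,fy=k,interpolation=cv2.INTER_CUBIC)
cv2.imwrite('pics/ov7.png',v)
E
```

```text
t 8.82 pos [ 0.5762 -0.1444  0.0525] open 0.0144 F [-0.1 -0.7 -0.8] q [-0.37  0.17  1.82 -0.    1.14  1.26]
tool axes [[-0.998, 0.0, -0.059], [0.059, -0.002, -0.998], [-0.0, -1.0, 0.002]]
delta tool now [-0.0013  0.0105 -0.    ] in target frame [-0.0013  0.0105 -0.    ] dr [-0.13  0.05 -0.02]
```

View pics/ov7.png

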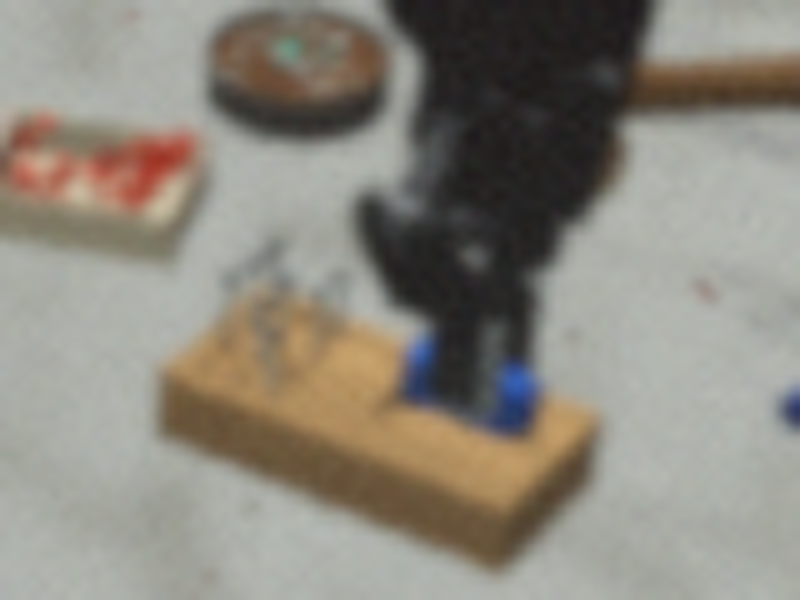

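servo_tool(delta_pos=[[-0.001, 0.004, 0], [0, 0.004, 0], [0, 0, 0]], dr=[[0, 0, 0], [0, 0, 0], [0, 0, 0]], grip=[0.05, 0.05, 0.05])

```text
t: 9.25
tool_pos: [0.5779, -0.1449, 0.0449]
tool_rot: [-0.067, -2.189, 2.196]
contact_force: [-0.9, -0.2, 1.2]
opening: 0.0143
```

```bash
python3 go.py 0.5775 -0.1445 0.04 -0.06
```

```text
t 9.25 pos [ 0.5779 -0.1449  0.0449] open 0.0143 F [-0.9 -0.2  1.2] q [-0.37  0.19  1.82 -0.    1.13  1.26]
tool axes [[-0.998, 0.002, -0.059], [0.059, -0.003, -0.998], [-0.002, -1.0, 0.003]]
delta tool now [ 0.0005  0.0049 -0.0004] in target frame [ 0.0004  0.0049 -0.0004] dr [-0.17  0.05 -0.1 ]
```

servo_tool(delta_pos=[[0, 0.003, 0], [0, 0.002, 0], [0, 0, 0]], dr=[[0, 0, 0], [0, 0, 0], [0, 0, 0]], grip=[0.05, 0.05, 0.05])

```text
t: 9.62
tool_pos: [0.5783, -0.1449, 0.0396]
tool_rot: [-0.068, -2.189, 2.196]
contact_force: [0.4, -1.1, 0.2]
opening: 0.0144
```

```bash
python3 go.py 0.5775 -0.1445 0.04 -0.06; python3 - <<'E'
from ov import *
im=ctrl.get_image('side')[:,:,::-1].copy(); w=(315,150,395,210);k=10
v=cv2.resize(im[w[1]:w[3],w[0]:w[2]],None,fx=k,fy=k,interpolation=cv2.INTER_CUBIC)
cv2.imwrite('pics/ov8.png',v)
E
```

```text
t 9.62 pos [ 0.5783 -0.1449  0.0396] open 0.0144 F [ 0.4 -1.1  0.2] q [-0.37  0.2   1.82 -0.    1.12  1.26]
tool axes [[-0.998, 0.003, -0.059], [0.059, -0.003, -0.998], [-0.003, -1.0, 0.003]]
delta tool now [ 0.0008 -0.0004 -0.0004] in target frame [ 0.0008 -0.0004 -0.0004] dr [-0.18  0.05 -0.16]
```

View pics/ov8.png

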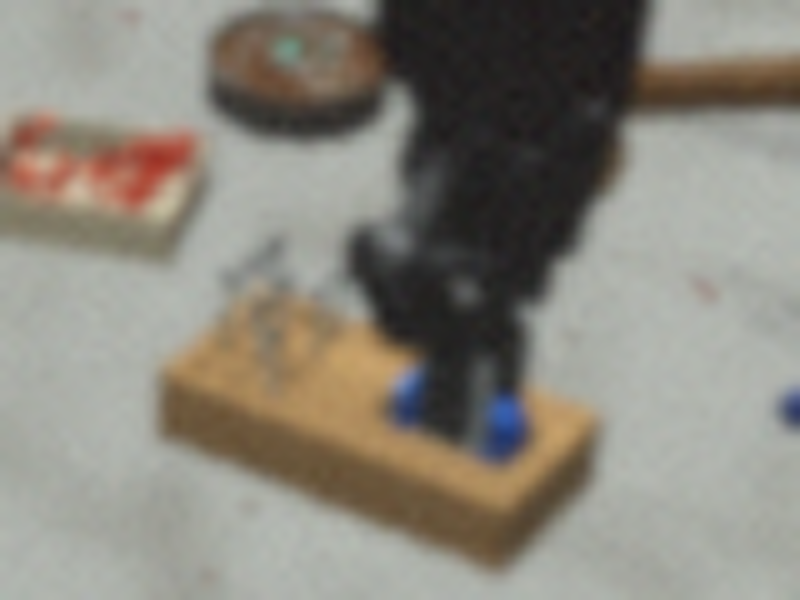

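servo_tool(delta_pos=[[0, 0, 0], [0, 0, 0], [0, 0, 0], [0, -0.02, 0], [0, -0.04, 0]], dr=[[0, 0, 0], [0, 0, 0], [0, 0, 0], [0, 0, 0], [0, 0, 0]], grip=[0.25, 0.4, 0.45, 0.45, 0.45])

```text
t: 10.3
tool_pos: [0.5751, -0.1436, 0.0979]
tool_rot: [-0.058, -2.188, 2.189]
contact_force: [-0.4, -0.3, -0.7]
opening: 0.0381
```

servo_tool(delta_pos=[[0, -0.05, 0], [0, -0.05, -0.04], [0, 0, -0.05], [0, 0, -0.05]], dr=[[0, 0, 0], [0, -3, 0], [0, -3, 0], [0, -3, 0]], grip=[0.6, 0.6, 0.6, 0.6])

```text
t: 10.8
tool_pos: [0.5796, -0.0058, 0.2114]
tool_rot: [-0.093, 2.162, -2.172]
contact_force: [0.2, 0.8, -0.5]
opening: 0.0516
```

```bash
python3 go.py 0.613 0.26 0.20 0.1; python3 - <<'E'
from ov import *
im=ctrl.get_image('side')[:,:,::-1].copy(); cv2.imwrite('pics/side9f.png',im); w=(315,160,395,210);k=10
v=cv2.resize(im[w[1]:w[3],w[0]:w[2]],None,fx=k,fy=k,interpolation=cv2.INTER_CUBIC)
cv2.imwrite('pics/ov9.png',v)
im=ctrl.get_image('top')[:,:,::-1].copy();w=(365,180,405,235);cv2.imwrite('pics/top9f.png',im)
v=cv2.resize(im[w[1]:w[3],w[0]:w[2]],None,fx=k,fy=k,interpolation=cv2.INTER_CUBIC)
cv2.imwrite('pics/ov9t.png',v)
E
```

```text
t 10.8 pos [ 0.5796 -0.0058  0.2114] open 0.0516 F [ 0.2  0.8 -0.5] q [-0.14 -0.04  1.76 -0.    1.41  1.34]
tool axes [[-0.995, 0.011, 0.096], [-0.096, -0.004, -0.995], [-0.01, -1.0, 0.005]]
delta tool now [-0.0587  0.0108 -0.2614] in target frame [-0.0597  0.0114 -0.2612] dr [-0.27 -0.21 -0.6 ]
```

View pics/ov9.png

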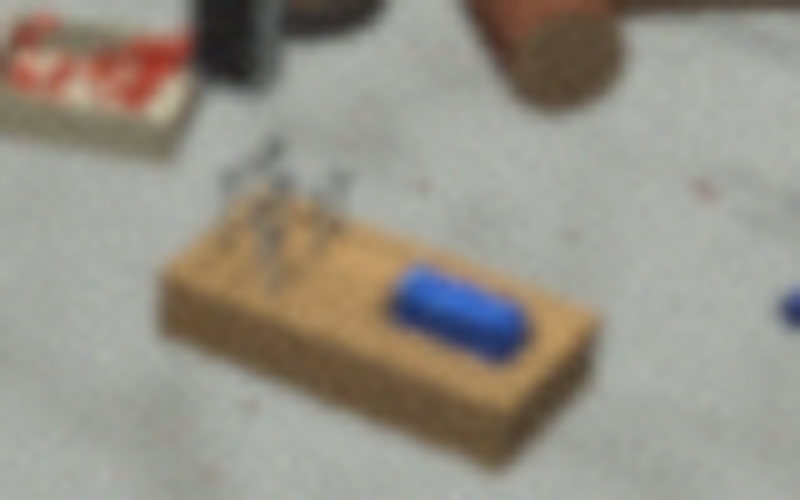

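View pics/ov9t.png

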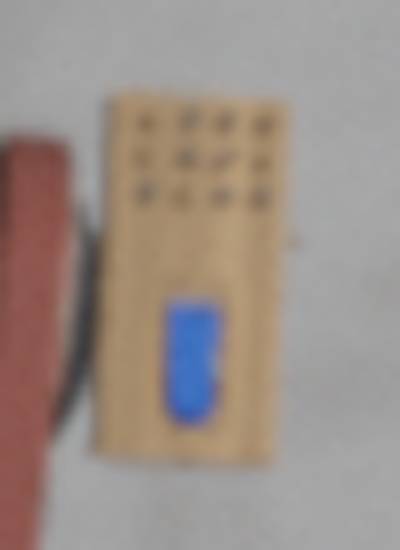

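```bash
python3 - <<'E'
from ov import *
s=cv2.imread('pics/side9f.png')[:,:,::-1].astype(float); t=cv2.imread('pics/top9f.png')[:,:,::-1].astype(float)
def soft(im,w):
    x0,y0,x1,y1=w;a=im[y0:y1,x0:x1]; return np.clip((a[...,2]-a[...,0]-0)/50,0,1)
cs=('side',(345,180,378,202)); ct=('top',(376,203,392,227))
ms,mt=soft(s,cs[1]),soft(t,ct[1])
for z in (.0255,.029,.0325):
    print(z,[ (fit(o,np.array([.04,.015,.017]),z,[.581,-.145,-.06])[:2]) for o in ([(*cs,ms)],[(*ct,mt)],[(*cs,ms),(*ct,mt)])])
im=cv2.imread('pics/side9f.png'); w=(220,230,320,305);k=8
v=cv2.resize(im[w[1]:w[3],w[0]:w[2]],None,fx=k,fy=k,interpolation=cv2.INTER_CUBIC)
cv2.imwrite('pics/tw0.png',v)
def seg(gx,gy,ya,col):
    c,s_=np.cos(ya),np.sin(ya)
    W=lambda a,b,z:proj('side',[gx+c*a-s_*b,gy+s_*a+c*b,z])
    for y in(-.019,.019):
        P=np.array([W(-.023,y,.0915),W(.024,y,.0915),W(.024,y,.0785),W(-.023,y,.0785)]);draw(v,'side',P,w,k,col)
    P=np.array([W(.018,.036,.018),W(.13,.036,.018),W(.13,-.036,.018),W(.018,-.036,.018)]);draw(v,'side',P,w,k,col)
    P=np.array([W(.112,0,.095),W(-.082,0,.085)]);draw(v,'side',P,w,k,col)
seg(.618,.2585,.11,(0,255,0))
cv2.imwrite('pics/tw.png',v)
E
```

```text
0.0255 [(array([ 0.58562296, -0.14890643, -0.15444206]), np.float64(36.399375)), (array([ 0.57915057, -0.14572963,  0.00115886]), np.float64(11.033125)), (array([ 0.58122313, -0.14524461, -0.01928608]), np.float64(51.22125))]
0.029 [(array([ 0.58473907, -0.14134812, -0.31942644]), np.float64(35.78375)), (array([ 0.57960656, -0.14473087, -0.01820919]), np.float64(11.79875)), (array([ 0.58025117, -0.14443251, -0.03467717]), np.float64(51.455625))]
0.0325 [(array([ 0.58269236, -0.14029739, -0.13320709]), np.float64(39.2425)), (array([ 0.57815808, -0.14495329, -0.01052405]), np.float64(11.84)), (array([ 0.5806551 , -0.14350944, -0.07004453]), np.float64(64.38875))]
```

View pics/tw.png

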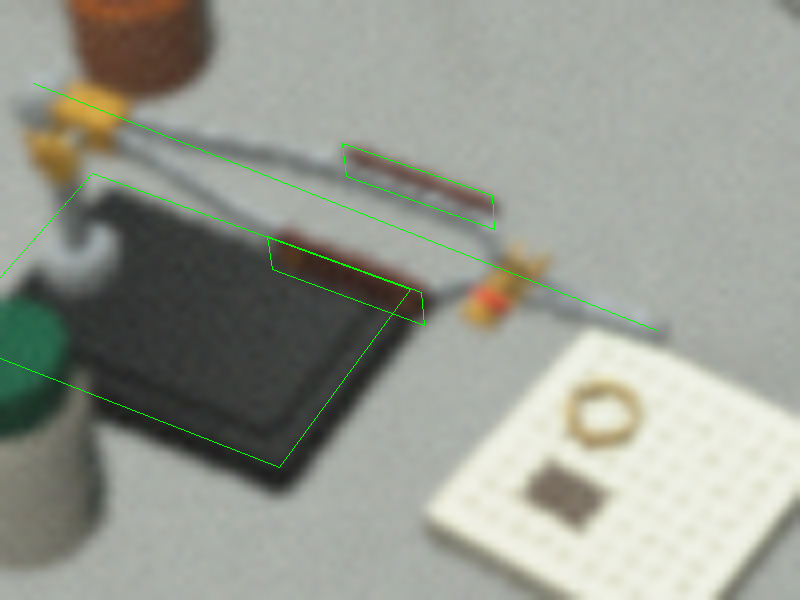

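servo_tool(delta_pos=[[-0.005, 0, -0.05], [-0.005, 0, -0.055], [-0.01, 0, -0.055], [-0.008, 0, -0.055], [-0.005, 0.01, -0.035]], dr=[[0, 0, -0.6], [0, 0, 0], [0, 0, 0], [0, 0, 0], [0, 0, 0]], grip=[0.7, 0.7, 0.7, 0.7, 0.7])

```text
t: 11.52
tool_pos: [0.5909, 0.2515, 0.2091]
tool_rot: [-0.088, 2.163, -2.174]
contact_force: [-0.4, 0.4, 0.7]
opening: 0.0597
```

```bash
python3 go.py 0.6155 0.259 0.14 0.1; python3 - <<'E'
from h import *
for p in ((75,450),(30,430)): print(atz('side',210+p[0]/6,225+p[1]/6,0).round(3))
E
```

```text
t 11.53 pos [0.5909 0.2515 0.2091] open 0.0597 F [-0.4  0.4  0.7] q [ 0.29  0.11  1.61 -0.01  1.41  1.77]
tool axes [[-0.996, 0.012, 0.093], [-0.093, -0.005, -0.996], [-0.011, -1.0, 0.006]]
delta tool now [-0.0244  0.0694 -0.0056] in target frame [-0.0252  0.0691 -0.005 ] dr [-0.33 -0.39 -0.65]
[0.682 0.348 0.   ]
[0.702 0.35  0.   ]
```

servo_tool(delta_pos=[[-0.015, 0.03, -0.004], [-0.008, 0.03, -0.001], [0, 0.01, 0], [0, 0, 0]], dr=[[0, 0, -0.6], [0, 0, 0], [0, 0, 0], [0, 0, 0]], grip=[0.7, 0.7, 0.7, 0.7])

```text
t: 12.02
tool_pos: [0.6159, 0.2597, 0.142]
tool_rot: [-0.098, 2.164, -2.176]
contact_force: [1.0, 0.5, -0.1]
opening: 0.0601
```

```bash
python3 go.py 0.6155 0.259 0.08 0.1; python3 - <<'E'
from ov import *
im=ctrl.get_image('side')[:,:,::-1].copy(); w=(220,205,320,290);k=8
v=cv2.resize(im[w[1]:w[3],w[0]:w[2]],None,fx=k,fy=k,interpolation=cv2.INTER_CUBIC)
cv2.imwrite('pics/tw1.png',v[:600])
E
```

```text
t 12.03 pos [0.6159 0.2597 0.142 ] open 0.0601 F [ 1.   0.5 -0.1] q [ 0.29  0.23  1.59 -0.01  1.31  1.77]
tool axes [[-0.995, 0.006, 0.095], [-0.095, -0.005, -0.995], [-0.005, -1.0, 0.006]]
delta tool now [0.0008 0.062  0.0003] in target frame [0.0005 0.062  0.0007] dr [-0.33 -0.27 -0.29]
```

View pics/tw1.png

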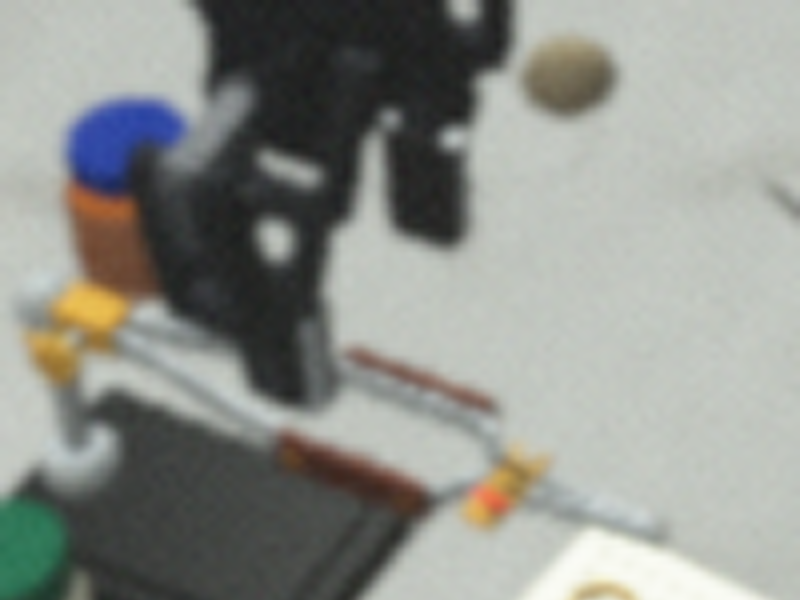

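```bash
python3 - <<'E'
from ov import *
c,s=np.cos(.1),np.sin(.1)
W=lambda a,b,z:((proj('side',[.6159+c*a-s*b,.2597+s*a+c*b,z])-[220,205]+.5)*8).round(0)
for z in (.128,.134,.140):
  for b in (.030,.042,-.03,-.042): print(z,b,W(-.011,b,z),W(.011,b,z))
print(W(0,.02,.066),W(0,.02,.085),W(0,.02,.1),W(0,.02,.14))
E
```

```text
0.128 0.03 [350. 414.] [276. 387.]
0.128 0.042 [325. 446.] [250. 418.]
0.128 -0.03 [469. 265.] [398. 240.]
0.128 -0.042 [492. 237.] [421. 213.]
0.134 0.03 [348. 397.] [273. 370.]
0.134 0.042 [323. 429.] [247. 401.]
0.134 -0.03 [468. 248.] [396. 224.]
0.134 -0.042 [491. 220.] [419. 196.]
0.14 0.03 [346. 381.] [271. 353.]
0.14 0.042 [320. 412.] [245. 385.]
0.14 -0.03 [467. 231.] [395. 207.]
0.14 -0.042 [489. 204.] [418. 180.]
[354. 537.] [348. 489.] [343. 450.] [330. 341.]
```

servo_tool(delta_pos=[[0.003, 0.025, 0], [0.002, 0.02, 0], [0.002, 0.012, 0], [0.001, 0.004, 0], [0, 0, 0]], dr=[[0, 0, 0], [0, 0, 0], [0, 0, 0], [0, 0, 0], [0, 0, 0]], grip=[0.7, 0.7, 0.7, 0.7, 0.7])

```text
t: 12.7
tool_pos: [0.6118, 0.2587, 0.0865]
tool_rot: [-0.084, 2.162, -2.169]
contact_force: [0.6, 0.3, 0.3]
opening: 0.06
```

```bash
python3 go.py 0.6135 0.259 0.078 0.1; python3 - <<'E'
from ov import *
im=ctrl.get_image('side')[:,:,::-1].copy(); w=(220,215,320,290);k=8
v=cv2.resize(im[w[1]:w[3],w[0]:w[2]],None,fx=k,fy=k,interpolation=cv2.INTER_CUBIC)
cv2.imwrite('pics/tw2.png',v[:600])
E
```

```text
t 12.7 pos [0.6118 0.2587 0.0865] open 0.06 F [0.6 0.3 0.3] q [ 0.29  0.27  1.64 -0.01  1.21  1.77]
tool axes [[-0.995, 0.016, 0.094], [-0.094, -0.002, -0.996], [-0.016, -1.0, 0.004]]
delta tool now [-0.0016  0.0085 -0.0002] in target frame [-0.0017  0.0085 -0.0002] dr [-0.22 -0.35 -0.92]
```

View pics/tw2.png

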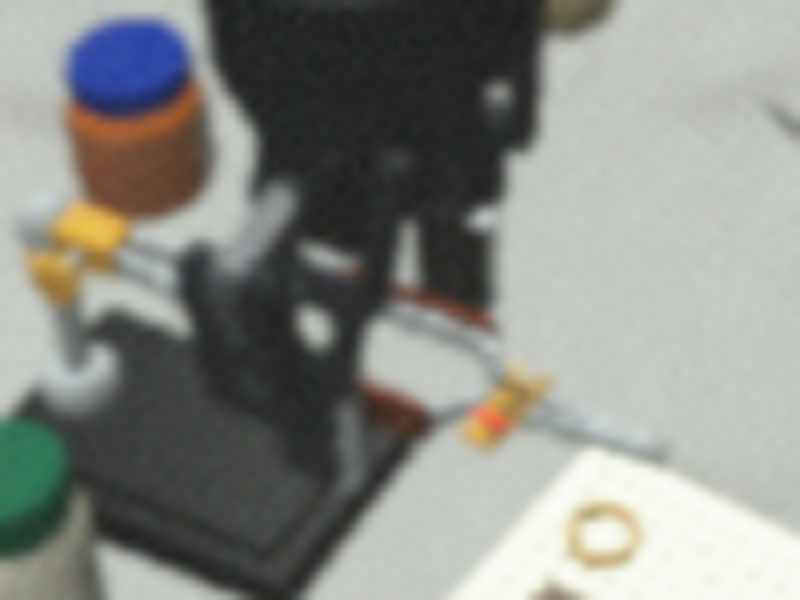

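Fingers straddle both grips, and the arc with its red band (about (490,415) in the crop) is clear of the hand. I go down to the grip height and close to about 42 mm.

servo_tool(delta_pos=[[-0.001, 0.005, 0], [-0.001, 0.004, 0], [0, 0, 0], [0, 0, 0], [0, 0, 0]], dr=[[0, 0, -0.9], [0, 0, 0], [0, 0, 0], [0, 0, 0], [0, 0, 0]], grip=[0.6, 0.55, 0.5, 0.5, 0.5], grip_force=20)

```text
t: 13.38
tool_pos: [0.6155, 0.258, 0.0786]
tool_rot: [-0.1, 2.167, -2.178]
contact_force: [-0.1, -2.1, 0.5]
opening: 0.0428
```

```bash
python3 go.py 0.6135 0.259 0.078 0.1
```

```text
t 13.38 pos [0.6155 0.258  0.0786] open 0.0428 F [-0.1 -2.1  0.5] q [ 0.29  0.3   1.63 -0.01  1.22  1.77]
tool axes [[-0.996, 0.002, 0.093], [-0.093, -0.005, -0.996], [-0.002, -1.0, 0.005]]
delta tool now [ 0.0019  0.0006 -0.0012] in target frame [ 0.0019  0.0006 -0.0012] dr [-0.31 -0.37 -0.1 ]
```

servo_tool(delta_pos=[[0, 0, 0], [0, 0, 0]], dr=[[0, 0, 0], [0, 0, 0]], grip=[0.5, 0.5])

```text
t: 13.62
tool_pos: [0.6155, 0.2579, 0.0786]
tool_rot: [-0.099, 2.167, -2.178]
contact_force: [0.7, -1.4, 0.0]
opening: 0.0428
```

servo_tool(delta_pos=[[0.002, 0, 0], [0, 0, 0]], dr=[[0, 0, 0], [0, 0, 0]], grip=[0.46, 0.46])

```text
t: 13.88
tool_pos: [0.6141, 0.2574, 0.079]
tool_rot: [-0.097, 2.165, -2.178]
contact_force: [1.2, -3.2, -0.1]
opening: 0.0388
```

servo_tool(delta_pos=[[0, 0, 0], [0, 0, 0]], dr=[[0, 0, 0], [0, 0, 0]], grip=[0.46, 0.46])

```text
t: 14.12
tool_pos: [0.6141, 0.2572, 0.079]
tool_rot: [-0.097, 2.165, -2.178]
contact_force: [0.6, -2.3, -0.0]
opening: 0.0394
```

servo_tool(delta_pos=[[0, 0, 0.002], [0, 0, 0]], dr=[[0, 0, 0], [0, 0, 0]], grip=[0.46, 0.46])

```text
t: 14.38
tool_pos: [0.6141, 0.2558, 0.0791]
tool_rot: [-0.098, 2.167, -2.177]
contact_force: [0.5, -1.9, 0.2]
opening: 0.0395
```

servo_tool(delta_pos=[[0, 0, 0], [0, 0, 0]], dr=[[0, 0, 0], [0, 0, 0]], grip=[0.43, 0.43])

```text
t: 14.62
tool_pos: [0.6139, 0.2558, 0.0792]
tool_rot: [-0.098, 2.167, -2.177]
contact_force: [0.1, -2.5, 0.2]
opening: 0.0366
```

servo_tool(delta_pos=[[0, 0, 0], [0, 0, 0]], dr=[[0, 0, 0], [0, 0, 0]], grip=[0.41, 0.41])

```text
t: 14.88
tool_pos: [0.6138, 0.2558, 0.0793]
tool_rot: [-0.098, 2.167, -2.178]
contact_force: [0.9, -1.2, 0.6]
opening: 0.035
```

```bash
python3 go.py 0.6135 0.257 0.078 0.1; python3 - <<'E'
from ov import *
im=ctrl.get_image('side')[:,:,::-1].copy(); w=(245,235,315,285);k=11
v=cv2.resize(im[w[1]:w[3],w[0]:w[2]],None,fx=k,fy=k,interpolation=cv2.INTER_CUBIC)
cv2.imwrite('pics/tw3.png',v[:600])
E
```

```text
t 14.88 pos [0.6138 0.2558 0.0793] open 0.035 F [ 0.9 -1.2  0.6] q [ 0.29  0.29  1.64 -0.01  1.21  1.76]
tool axes [[-0.996, 0.003, 0.093], [-0.093, -0.005, -0.996], [-0.003, -1.0, 0.005]]
delta tool now [ 0.0002  0.0013 -0.0012] in target frame [ 0.0002  0.0013 -0.0012] dr [-0.3  -0.38 -0.16]
```

View pics/tw3.png

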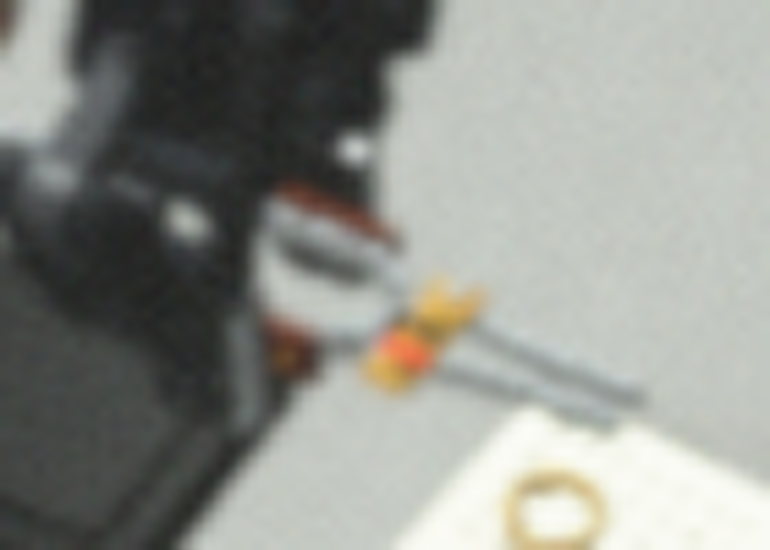

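servo_tool(delta_pos=[[0, 0, 0.0005], [0, 0, 0], [0, 0, 0]], dr=[[0, 0, 0], [0, 0, 0], [0, 0, 0]], grip=[0.395, 0.38, 0.38])

```text
t: 15.3
tool_pos: [0.6136, 0.2557, 0.0796]
tool_rot: [-0.099, 2.167, -2.177]
contact_force: [-1.1, -1.4, 1.9]
opening: 0.0326
```

servo_tool(delta_pos=[[0, 0, 0], [0, 0, 0], [0, 0, 0]], dr=[[0, 0, 0], [0, 0, 0], [0, 0, 0]], grip=[0.37, 0.365, 0.365])

```text
t: 15.68
tool_pos: [0.6134, 0.2558, 0.0797]
tool_rot: [-0.1, 2.167, -2.177]
contact_force: [-1.9, -1.2, 2.1]
opening: 0.0312
```

```bash
python3 go.py 0.6135 0.257 0.078 0.1; python3 - <<'E'
from ov import *
im=ctrl.get_image('side')[:,:,::-1].copy(); cv2.imwrite('pics/side14f.png',im);w=(265,245,310,285);k=16
im2=np.mean([ctrl.get_image('side')[:,:,::-1].astype(float) for _ in range(4)],axis=0).astype(np.uint8)
v=cv2.resize(im2[w[1]:w[3],w[0]:w[2]],None,fx=k,fy=k,interpolation=cv2.INTER_CUBIC)
cv2.imwrite('pics/tw4.png',v[:600])
E
```

```text
t 15.68 pos [0.6134 0.2558 0.0797] open 0.0312 F [-1.9 -1.2  2.1] q [ 0.29  0.29  1.64 -0.01  1.22  1.76]
tool axes [[-0.996, 0.002, 0.094], [-0.094, -0.004, -0.996], [-0.002, -1.0, 0.005]]
delta tool now [-0.0002  0.0017 -0.0012] in target frame [-0.0002  0.0017 -0.0012] dr [-0.26 -0.35 -0.11]
```

View pics/tw4.png

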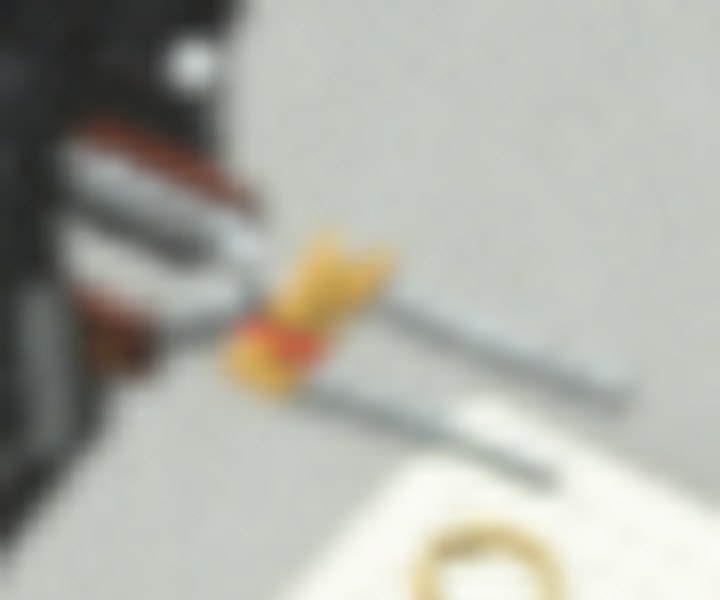

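```bash
python3 - <<'E'
from h import *
A=lambda a,b,z=.085:atz('side',265+a/16-.5,245+b/16-.5,z)
# outer-center tips, tips centre lines at end
p,q=A(625,395),A(552,482); d=p-q; print(p.round(4),q.round(4),d.round(4))
n=np.array([-np.sin(.1),np.cos(.1),0]); print('across',abs(d@n)*1000)
# legs centrelines halfway
E
python3 - <<'E'
import cv2
im=cv2.imread('pics/side14f.png')
cv2.imwrite('pics/tw5.png',cv2.resize(im[258:274,275:293],None,fx=36,fy=36,interpolation=cv2.INTER_CUBIC))
E
```

```text
[0.5353 0.2437 0.085 ] [0.5354 0.2609 0.085 ] [-0.0001 -0.0173  0.    ]
across 17.187270877501945
```

View pics/tw5.png

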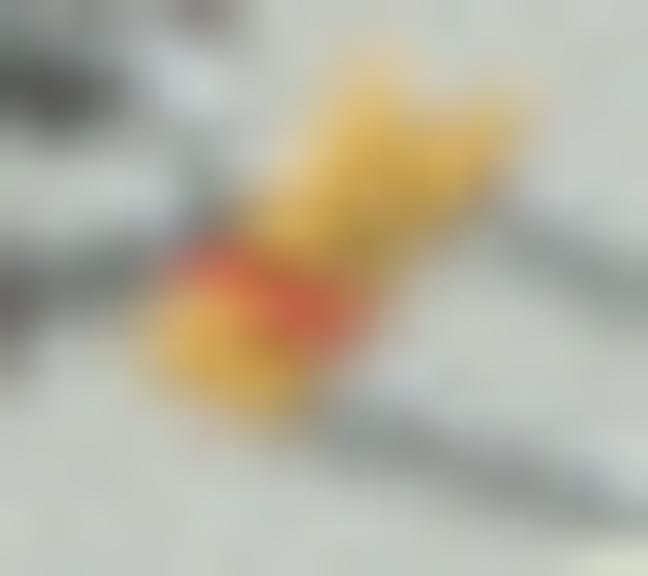

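servo_tool(delta_pos=[[0, 0, 0], [0, 0, 0], [0, 0, 0], [0, 0, 0], [0, 0, 0]], dr=[[0, 0, 0], [0, 0, 0], [0, 0, 0], [0, 0, 0], [0, 0, 0]], grip=[0.364, 0.364, 0.364, 0.364, 0.364])

```text
t: 16.55
tool_pos: [0.6134, 0.2557, 0.0797]
tool_rot: [-0.1, 2.167, -2.177]
contact_force: [-2.3, -1.5, 1.7]
opening: 0.031
```

servo_tool(delta_pos=[[0, 0, 0], [0, 0, 0], [0, 0, 0], [0, 0, 0], [0, 0, 0]], dr=[[0, 0, 0], [0, 0, 0], [0, 0, 0], [0, 0, 0], [0, 0, 0]], grip=[0.364, 0.364, 0.364, 0.364, 0.364])

```text
t: 17.18
tool_pos: [0.6134, 0.2557, 0.0797]
tool_rot: [-0.1, 2.167, -2.177]
contact_force: [-1.3, -1.5, 2.1]
opening: 0.0313
```

```bash
python3 go.py 0.6135 0.257 0.078 0.1; python3 - <<'E'
from ov import *
im=ctrl.get_image('side')[:,:,::-1].copy(); w=(265,245,310,285);k=16
im2=np.mean([ctrl.get_image('side')[:,:,::-1].astype(float) for _ in range(6)],axis=0).astype(np.uint8)
cv2.imwrite('pics/side15f.png',im2)
v=cv2.resize(im2[w[1]:w[3],w[0]:w[2]],None,fx=k,fy=k,interpolation=cv2.INTER_CUBIC)[:600]
w=(320,170,385,215)
u=cv2.resize(im2[w[1]:w[3],w[0]:w[2]],None,fx=8,fy=8,interpolation=cv2.INTER_CUBIC)
cv2.imwrite('pics/tw6.png',v); cv2.imwrite('pics/blk6.png',u)
E
```

```text
t 17.18 pos [0.6134 0.2557 0.0797] open 0.0313 F [-1.3 -1.5  2.1] q [ 0.29  0.29  1.64 -0.01  1.22  1.76]
tool axes [[-0.996, 0.002, 0.094], [-0.094, -0.004, -0.996], [-0.002, -1.0, 0.005]]
delta tool now [-0.0002  0.0017 -0.0013] in target frame [-0.0002  0.0017 -0.0012] dr [-0.26 -0.35 -0.11]
```

View pics/tw6.png

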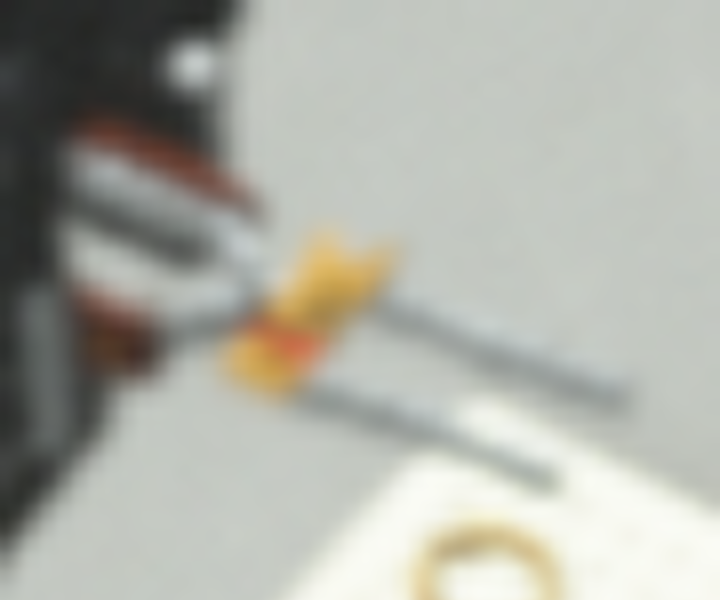

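View pics/blk6.png

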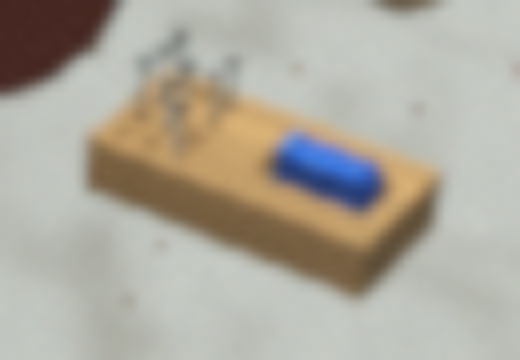

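```bash
python3 - <<'E'
from ov import *
A=cv2.imread('pics/side9f.png').astype(np.float32).mean(2); B=cv2.imread('pics/side15f.png').astype(np.float32).mean(2)
ya=.1;gx,gy=.6155,.2585;c,s=np.cos(ya),np.sin(ya)
ys=np.arange(-16,16.1,1)
print('y ',ys.astype(int))
for a in (-.066,-.070,-.074):
    P=np.array([proj('side',[gx+c*a-s*y/1000,gy+s*a+c*y/1000,.086]) for y in ys]).astype(np.float32)
    for n,I in(('rest',A),('now',B)):
        print(a,n,cv2.remap(I,P[:,:1],P[:,1:],cv2.INTER_LINEAR).ravel().astype(int))
E
```

```text
y  [-16 -15 -14 -13 -12 -11 -10  -9  -8  -7  -6  -5  -4  -3  -2  -1   0   1
   2   3   4   5   6   7   8   9  10  11  12  13  14  15  16]
-0.066 rest [170 169 170 170 170 169 169 170 171 173 174 175 175 175 174 170 165 158
 152 148 147 163 182 202 210 219 228 230 231 233 232 233 234]
-0.066 now [197 197 197 197 197 197 196 194 189 180 169 160 159 160 163 173 182 193
 207 219 229 229 229 229 213 197 183 184 189 200 215 229 241]
-0.07 rest [175 174 174 174 173 171 171 171 171 171 174 175 176 174 172 170 164 155
 147 150 156 163 182 202 218 222 225 227 228 229 230 231 231]
-0.07 now [197 197 196 195 194 193 191 188 182 176 168 162 156 162 170 178 186 197
 208 218 228 236 235 229 223 209 194 182 194 210 227 234 239]
-0.074 rest [170 170 170 171 171 171 170 169 170 171 174 177 179 181 177 172 167 158
 151 147 159 176 193 208 220 228 230 230 229 229 231 232 232]
-0.074 now [197 198 198 197 197 197 196 194 186 176 166 160 157 156 164 173 182 191
 202 212 222 229 233 228 219 208 196 188 185 201 218 233 238]
```

```bash
python3 -c "
from station import ctrl
print(ctrl.finish_job())"
```

```text
the job is handed in; nothing more can be done
None
```

The cap is in the bur block's pocket and the arm is holding the tweezers open at about 14 mm; I handed the job in at about 17.5 s. The hand-in gives no verdict.

- **Cap:** I drew it off level by about 64 mm and laid it in the pocket. In the pictures it lies flat, and the fit puts its centre within about 1 mm of where I measured the pocket. The height fit favours it sitting on the floor, though a few millimetres higher fits almost as well. The angle measured differently in the two cameras, but their combined fit is well inside the 0.25 rad limit.
- **Tweezers:** The finger opening held at 31.0 to 31.3 mm for over a second, which by the table is a gap of about 13.5 to 14 mm. A separate estimate of the tips from the side picture gave about 13 to 14.5 mm. I could only just make out the pointer standing in the red band, because the picture is coarse there.
- **Finger force:** I could not measure the push on each finger separately. There is a steady sideways pull of about 1.5 N, so the hand sits slightly off centre, but by the spring figures both legs should be well above 1 N.
- **Other things:** The ring looked unmoved in the last picture, and I noticed no bystander shifted. I did not measure the bystanders again at the end.

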